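# Sort the loose locks back into their stock bins

### The job

Clear the loose locks off the black bench mat into their stock bins: both euro-profile cylinders into the blue bin, both mortise cylinders into the yellow bin and the padlock into the red bin. Set each one down on the bin's floor rather than dropping it, euro cylinders and padlock lying flat, mortise cylinders standing upright with the keyhole face up, well inside the bin and none on top of another. Leave the plug holder and the oil bottle where they are.

Things in the scene. Friction and masses are not known exactly. Their poses are not given: they have to be found in the camera images.
- euro_nickel: Nickel (silver-grey) euro-profile lock cylinder, 190 g, lying on its side on the 2 mm mat: 60 mm long round barrel, diameter 17, with a 10 mm thick fin along it, 33 mm over both; 17 mm high at the barrel, 10 at the fin's edge; dark cam at mid-length. Origin: middle of the 60 x 33 outline, 7 mm above its support. x along the 60 mm; y across the 33 mm (the way to grip it), fin edge at +y; z up.
- euro_brass: Brass (yellow) euro-profile lock cylinder, 190 g, lying on its side on the 2 mm mat: 60 mm long round barrel, diameter 17, with a 10 mm thick fin along it, 33 mm over both; 17 mm high at the barrel, 10 at the fin's edge; dark cam at mid-length. Origin: middle of the 60 x 33 outline, 7 mm above its support. x along the 60 mm; y across the 33 mm (the way to grip it), fin edge at +y; z up.
- mortise_brass: Brass (yellow) mortise-lock cylinder, 140 g, standing face up on the 2 mm mat: threaded body, diameter 28, 27 mm tall, with a round head, diameter 31, 5 mm thick, on top (32 mm in all); the face has a silver-grey plug with a black keyway. Origin: centre of its underside; z up along its axis. Grip it across the head.
- mortise_nickel: Nickel (silver-grey) mortise-lock cylinder, 140 g, standing face up on the 2 mm mat: threaded body, diameter 28, 27 mm tall, with a round head, diameter 31, 5 mm thick, on top (32 mm in all); the face has a brass plug with a black keyway. Origin: centre of its underside; z up along its axis. Grip it across the head.
- padlock: Brass padlock with steel shackle, 150 g, lying flat on the 2 mm mat: body 33 (x) by 40 (y) by 16 mm thick; the shackle, 6 mm thick and 31 mm wide, sticks out 26 mm from the body at +x. Origin: centre of the brass body, 8 mm above its support; z up. Grip it across the 40 mm (y).
- bin_blue: Blue open stock bin for the euro-profile cylinders, fixed on the 2 mm mat; label: a profile outline. Outside 120 (x) by 166 (y) mm, inside 114 by 160, walls and floor 3 mm. Walls 32 mm high, lower (22 mm) along the front (-x) and front third of the sides; a sloping label lip sticks out 15 mm in front. Origin: centre of its underside, inner floor 3 mm above it; z up. Front towards the robot, turned up to 0.2 rad.
- bin_yellow: Yellow open stock bin for the mortise cylinders, fixed on the 2 mm mat; label: a round cylinder face. Outside 120 (x) by 166 (y) mm, inside 114 by 160, walls and floor 3 mm. Walls 32 mm high, lower (22 mm) along the front (-x) and front third of the sides; a sloping label lip sticks out 15 mm in front. Origin: centre of its underside, inner floor 3 mm above it; z up. Front towards the robot, turned up to 0.2 rad.
- bin_red: Red open stock bin for the padlock, fixed on the 2 mm mat; label: a padlock. Outside 120 (x) by 166 (y) mm, inside 114 by 160, walls and floor 3 mm. Walls 32 mm high, lower (22 mm) along the front (-x) and front third of the sides; a sloping label lip sticks out 15 mm in front. Origin: centre of its underside, inner floor 3 mm above it; z up. Front towards the robot, turned up to 0.2 rad.
- plug_holder: Bystander, to be left alone: a loose aluminium plug holder, a small trough 70 mm (x) by 24 mm (y) by 18 mm high with a brass lock plug lying in it, 90 g. It stands among the locks. Origin at the centre of its underside.
- oil_bottle: Bystander, to be left alone: a small white lubricant bottle with red cap and yellow label, 34 mm in diameter and 80 mm tall, standing at the left of the work. Origin at the centre of its underside.

How it is judged:
By the outcome, as a careful person would: the job done as asked, in the order asked, and still so for the second after the job is handed in, with the robot touching nothing.
It also fails if it takes over 128 s, if anything falls off the work surface, if the arm or the gripper's body presses on something with over 40 N, if the wrist force passes 120 N, or if a joint passes its speed limit or range.

### The arm

A 6-joint arm with a two-finger parallel gripper is mounted at the origin on the work surface. World frame = base frame: x ahead of the robot, y to its left, z up, the work surface at z = 0. Lengths are in m, angles in rad, forces in N, time in s.
With the tool pointing down it reaches from about 0.275 to 0.825 m from the base axis. Payload 5.2 kg.
Tool frame: the origin (TCP) lies midway between the tips of the shut fingers; the grasp point (between the pads) lies 19 mm behind it; z points along the fingers, y is the line along which they close (so a half turn about z gives the same grasp; the last joint's range is limited). The gripper opens to 93 mm and grips with 3 to 60 N. Pads are 15 mm wide; open, the fingers measure 128 mm over their backs; the gripper's body (75 mm by 188 mm) begins 65 mm behind the grasp point.
Start: joints at [1.004, 0.259, 1.535, -0, 1.348, -0.203], TCP at [0.196, 0.514, 0.189] pointing down, gripper open.
Joint ranges: [-3.14, 3.14], [-0.91, 2.08], [0.19, 2.58], [-1.22, 4.36], [0.22, 2.71], [-3.12, 3.12]. Speed limits (rad/s): [2.57, 2.57, 3.14, 3.14, 3.14, 3.14].

### API

Orientations are given as a rotation vector (axis times angle).
In Python, from rig import ctrl, eyes, job_done gives the robot as it stands.
- The arm moves only by the tool servo_tool, never from a script. Its argument "motion" is a list of rows, each an object of numbers: "dx", "dy", "dz": the shift along the tool's x, y, z in mm; "roll": the turn about the tool's z in degrees; "claw": the closure, from 0 (fully open) to 1 (shut). A call has 1 to 12 rows; each row shifts and turns the commanded pose from where the row before left it, along the tool's axes as they then stand; what a row does not reach is not made up. A row lasts 1/10 s, in which the tool goes at most 50 mm and 8.59 degrees, less where a joint would pass 70% of its speed; a pose out of reach is approached as far as the arm can. A call with a gripper value outside its range is refused whole. The fingers move at their own pace and stop on an object; the grip force is fixed at half the most. Time passes only in rows, so rows that do not move let the fingers close. It gives the time, the measured TCP pose, the force, the opening and the grip force at its end, in the units of the state.
- ctrl.get_state(): the state, without advancing time (a new reading comes with each control period).
- eyes.capture(name): name is "side" or "top" or "wrist"; returns the picture (420x560x3 uint8, red, green, blue); there is no depth.
- eyes.camera_info(name): a dict with "mtx" (3x3 intrinsics, pixels), "D" ([k1, k2, p1, p2, k3] as OpenCV has them; the pictures are not rectified), "view" (4x4, takes a point from world to camera coordinates); the wrist camera has in their place "hand_eye" (4x4, takes a point from camera to tool coordinates, whose origin is the TCP and whose axes are the flange's). Camera axes: x right, y down, z forward; pixel columns grow to the right and rows downward; lengths in m; the calibration is good to about 2 mm. A picture is of the moment at which its call begins: read the wrist's pose just before it. camera_info takes no time and is no camera call.
- job_done(): hands the job in; it is judged then, once.
The state is a dict: "time": time; "joint_positions": joint angles; "qd": joint speeds; "joint_efforts": joint torques, N m; "position": TCP position; "tcp_rot": TCP orientation; "contact_force": force on the tool from outside, world axes, zero at the start; "ft_torque": the same for the moment, N m; "opening": opening from 0.0 (shut) to 1.0 (fully open); "gripper_force": force on a finger pad.
Only numpy, scipy, OpenCV 4.12 (cv2) and the standard library are available. Lean on these libraries where they do the work, as an engineer would, in place of code of your own. Each camera call takes 0.05 s, during which the arm holds its last target. There are 200 camera calls.

## Working session

There is one attempt and no reset: what is moved stays moved. The work goes in short steps, Python scripts to look and compute and a tool call to move; the robot and the scene stay as the last step left them, time stands still between calls to the robot, and variables do not carry over. Pictures are saved under pics/ and viewed, at most 14 in all, crops included, and the job is handed in when it is done.

Besides the shell and the picture viewer there is one more tool, called after "Call:" as a command line: name --argument value ..., lists and objects as JSON in quotes. servo_tool: Moves the arm, as the interface text tells. Its arguments: {"type":"object","properties":{"motion":{"type":"array","items":{"type":"object","properties":{"dx":{"type":"number"},"dy":{"type":"number"},"dz":{"type":"number"},"roll":{"type":"number"},"claw":{"type":"number"}}}}},"required":["motion"]}

```bash
ls; mkdir -p pics; python3 - <<'E'
from rig import ctrl, eyes
import cv2, numpy as np
s=ctrl.get_state(); print({k:np.round(v,3).tolist() for k,v in s.items()})
for n in ("top","side"):
    cv2.imwrite(f"pics/{n}0.png",cv2.resize(eyes.capture(n)[:,:,::-1],(800,600)))
    c=eyes.camera_info(n); print(n,{k:np.round(v,4).tolist() for k,v in c.items()})
c=eyes.camera_info("wrist"); print({k:np.round(v,4).tolist() for k,v in c.items()})
E
```

```text
pics
{'time': 0.0, 'joint_positions': [1.004, 0.259, 1.536, -0.0, 1.348, -0.203], 'qd': [0.001, 0.0, 0.0, -0.0, -0.001, -0.0], 'joint_efforts': [-0.005, -43.731, -28.4, 0.071, 0.041, -0.0], 'position': [0.195, 0.513, 0.189], 'tcp_rot': [-0.568, -3.089, 0.003], 'contact_force': [0.368, 0.696, -0.196], 'ft_torque': [-0.007, -0.024, 0.015], 'gripper_force': 0.0, 'opening': 1.001}
top {'mtx': [[525.5368, 0.0, 280.881], [0.0, 525.5368, 211.6578], [0.0, 0.0, 1.0]], 'D': [-0.1576, 0.0, 0.0, 0.0, 0.0], 'view': [[0.0273, -0.9995, 0.0165, 0.0449], [-0.9941, -0.0289, -0.1043, 0.5304], [0.1047, -0.0136, -0.9944, 1.248], [0.0, 0.0, 0.0, 1.0]]}
side {'mtx': [[450.58, 0.0, 274.0669], [0.0, 450.58, 208.5488], [0.0, 0.0, 1.0]], 'D': [-0.1022, 0.0, 0.0, 0.0, 0.0], 'view': [[0.9758, -0.2181, -0.0147, -0.4718], [-0.1377, -0.5611, -0.8162, 0.1541], [0.1697, 0.7985, -0.5776, 0.833], [0.0, 0.0, 0.0, 1.0]]}
{'mtx': [[312.1862, 0.0, 285.3281], [0.0, 312.1862, 209.241], [0.0, 0.0, 1.0]], 'D': [0.0201, 0.0, 0.0, 0.0, 0.0], 'hand_eye': [[0.0001, -0.9616, -0.2746, 0.0769], [1.0, -0.0002, 0.0008, 0.0005], [-0.0008, -0.2746, 0.9616, -0.1959], [0.0, 0.0, 0.0, 1.0]]}
```

View pics/top0.png

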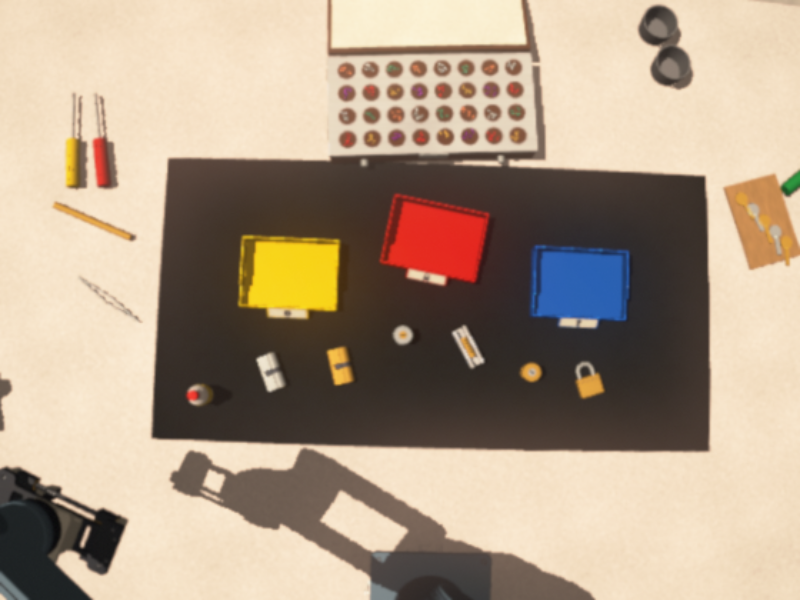

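View pics/side0.png

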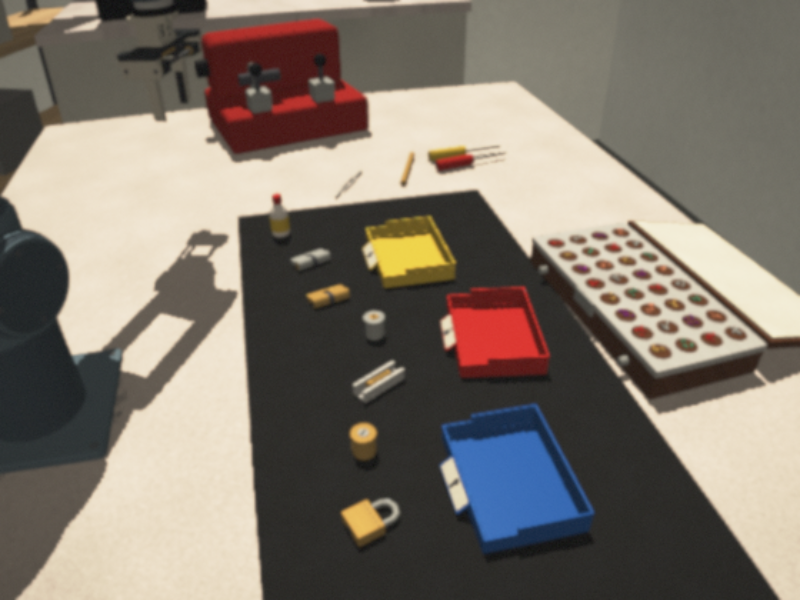

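The top view (800x600) shows euro_nickel at (270,371), euro_brass (340,366), mortise_nickel (403,335), the plug holder (468,347), mortise_brass (531,372) and the padlock (590,385). The bins are yellow (290,273), red (437,238) and blue (581,283), and the bottle is at (200,395). The side view shows the same layout.

```bash
cat > h.py <<'E'
import cv2, numpy as np
from scipy.spatial.transform import Rotation as Ro
from rig import ctrl, eyes
def pose():
    s=ctrl.get_state(); T=np.eye(4); T[:3,:3]=Ro.from_rotvec(s["tcp_rot"]).as_matrix(); T[:3,3]=s["position"]; return T
def look(name):
    c=eyes.camera_info(name)
    cw=pose()@c["hand_eye"] if name=="wrist" else np.linalg.inv(c["view"])
    return eyes.capture(name),cw,np.array(c["mtx"]),np.array(c["D"])
def cast(px,z,cw,K,D):
    p=cv2.undistortPoints(np.float64(px).reshape(-1,1,2),K,D)[:,0]
    d=np.c_[p,np.ones(len(p))]@cw[:3,:3].T; o=cw[:3,3]
    return (o+d*((z-o[2])/d[:,2])[:,None])[:,:2]
def rect(cnt,z,cam):
    w=cast(cnt.reshape(-1,2),z,*cam); r=cv2.minAreaRect(np.float32(w*1000)); b=cv2.boxPoints(r)
    e=[b[1]-b[0],b[2]-b[1]]; e=max(e,key=np.linalg.norm)
    return np.round(r[0],1),np.round(sorted(r[1]),1),round(float(np.degrees(np.arctan2(e[1],e[0])))%180,1)  # mm, sizes, long-axis angle
def blobs(img,lo=90,amin=40):
    m=(img.max(2)>lo).astype(np.uint8); m=cv2.morphologyEx(m,cv2.MORPH_OPEN,np.ones((3,3)))
    return [c for c in cv2.findContours(m,cv2.RETR_EXTERNAL,cv2.CHAIN_APPROX_NONE)[0] if cv2.contourArea(c)>amin]
def go(x,y,z,yang=None):
    """print moves (mm,deg) to bring TCP to x,y,z mm with tool y at world angle yang (mod 180); shift given in the frame after the roll"""
    T=pose(); R=T[:3,:3]; roll=0
    if yang is not None:
        cur=np.degrees(np.arctan2(R[1,1],R[0,1])); roll=-((yang-cur+90)%180-90)
        R=R@Ro.from_euler('z',roll,degrees=True).as_matrix()
    d=R.T@(np.array([x,y,z])-T[:3,3]*1000)
    print("roll %.1f shift"%roll,np.round(d,1),"q6 %.2f"%ctrl.get_state()["joint_positions"][5],"tool y ang %.1f"%np.degrees(np.arctan2(T[1,1],T[0,1])))
E
python3 - <<'E'
from h import *
img,*cam=look("top")
for c in blobs(img):
    u=c.reshape(-1,2).mean(0)
    if 110<u[0]<495 and 115<u[1]<305:
        x,y,w,h=cv2.boundingRect(c); m=np.zeros(img.shape[:2],np.uint8); cv2.drawContours(m,[c],-1,1,-1)
        print(u.round(),cv2.contourArea(c),np.round(cv2.mean(img,m)[:3]),*rect(c,0.017 if cv2.contourArea(c)<1500 else .034,cam))
E
```

```text
[278. 218.] 226199.5 [179. 160. 138.] [555.3  52.3] [1121.8 1543.9] 92.1
```

```bash
sed -i 's/RETR_EXTERNAL/RETR_LIST/' h.py
python3 - <<'E'
from h import *
img,*cam=look("top")
for c in blobs(img,75):
    u=c.reshape(-1,2).mean(0); a=cv2.contourArea(c)
    if 110<u[0]<495 and 115<u[1]<305 and a<10000:
        m=np.zeros(img.shape[:2],np.uint8); cv2.drawContours(m,[c],-1,1,-1)
        print(u.round(),a,np.round(cv2.mean(img,m)[:3]),*rect(c,0.014 if a<1500 else .03,cam))
E
```

```text
[139. 276.] 207.0 [143.  96.  78.] [362.1 403.4] [40.  40.6] 47.9
[411. 266.] 378.5 [168. 129.  72.] [ 407.5 -264.5] [47.1 63.8] 18.9
[371. 260.] 159.0 [180. 135.  70.] [ 417.7 -164.4] [34.3 34.8] 90.9
[189. 260.] 347.0 [181. 170. 152.] [405.5 280.4] [35.4 65.8] 22.0
[237. 256.] 368.0 [190. 142.  62.] [419.9 162.4] [37.7 66. ] 14.4
[327. 243.] 335.5 [179. 157. 131.] [458.1 -55.7] [30.8 74.3] 27.9
[281. 234.] 147.5 [175. 156. 131.] [475.6  56.6] [31.8 34.2] 1.6
[405. 200.] 3538.0 [ 50.  93. 161.] [ 564.9 -246.5] [141.7 173.8] 89.2
[202. 193.] 3867.0 [215. 180.  32.] [567.1 254.1] [147.4 174.7] 89.8
[303. 168.] 3748.0 [202.  48.  38.] [634.7   8.1] [146.  173.2] 79.8
```

```bash
python3 - <<'E'
from h import *
go(405,280,120,112)
E
```

```text
roll -42.8 shift [-106.7 -295.2   69. ] q6 -0.20 tool y ang 69.2
```

Call:
servo_tool --motion '[{"roll":-8.56},{"roll":-8.56},{"roll":-8.56},{"roll":-8.56},{"roll":-8.56},{"dx":-17,"dy":-46},{"dx":-18,"dy":-46},{"dx":-18,"dy":-46},{"dx":-18,"dy":-46},{"dx":-18,"dy":-46},{"dx":-18,"dy":-46},{"dy":-19}]'

```text
$.motion[0]: bad value
```

Call:
servo_tool --motion '[{"dz":35},{"dz":34},{},{}]'

```text
$.motion[0]: bad value
```

```bash
cat > near.py <<'E'
import sys; from h import *
name,lo=sys.argv[1],float(sys.argv[2]) 
img,*cam=look("wrist"); cv2.imwrite(f"pics/{name}.png",img[:,:,::-1]); print(pose()[:3,3].round(4))
for c in blobs(img,lo,250):
    a=cv2.contourArea(c); u=c.reshape(-1,2).mean(0).round()
    if a<9000:
        print(u,a,*rect(c,float(sys.argv[3]),cam), *( [cast(c.reshape(-1,2),float(sys.argv[3]),*cam).mean(0).round(4)] ))
E
python3 near.py w1 75 0.014
```

```text
[0.1956 0.5138 0.189 ]
[268. 390.] 303.0 [472.7 379.4] [24.9 39.8] 158.7 [0.4711 0.3818]
[513. 389.] 862.0 [598.5 720.5] [43.5 97.3] 29.1 [0.5936 0.7161]
[187. 373.] 878.5 [402.  286.8] [42.1 63.8] 22.0 [0.4015 0.2852]
```

Rows apparently need every field.

Call:
servo_tool --motion '[{"dx":0,"dy":0,"dz":0,"roll":-8.5,"claw":0},{"dx":0,"dy":0,"dz":0,"roll":-8.5,"claw":0},{"dx":0,"dy":0,"dz":0,"roll":-8.5,"claw":0},{"dx":0,"dy":0,"dz":0,"roll":-8.5,"claw":0},{"dx":0,"dy":0,"dz":0,"roll":-8.5,"claw":0},{"dx":-18,"dy":-44,"dz":0,"roll":0,"claw":0},{"dx":-18,"dy":-44,"dz":0,"roll":0,"claw":0},{"dx":-18,"dy":-44,"dz":0,"roll":0,"claw":0},{"dx":-18,"dy":-44,"dz":0,"roll":0,"claw":0},{"dx":-18,"dy":-44,"dz":10,"roll":0,"claw":0},{"dx":-17,"dy":-44,"dz":10,"roll":0,"claw":0},{"dx":0,"dy":-31,"dz":30,"roll":0,"claw":0}]'

```text
time: 1.45
position: [0.4089, 0.2781, 0.1412]
tcp_rot: [-0.586, 3.079, 0.001]
contact_force: [0.3, 0.8, -1.5]
opening: 1.0
gripper_force: 0.0
```

Call:
servo_tool --motion '[{"dx":0,"dy":0,"dz":19,"roll":0,"claw":0},{"dx":0,"dy":0,"dz":0,"roll":0,"claw":0},{"dx":0,"dy":0,"dz":0,"roll":0,"claw":0}]'

```text
time: 1.75
position: [0.4039, 0.2795, 0.1206]
tcp_rot: [0.59, -3.085, -0.0]
contact_force: [0.4, 0.2, 0.4]
opening: 1.0
gripper_force: 0.0
```

```bash
python3 near.py w1 75 0.014
```

```text
[0.4044 0.28   0.1213]
[423. 363.] 1287.0 [526.2 499. ] [51.5 55. ] 112.1 [0.5265 0.5014]
[202. 364.] 6480.0 [632.3 272.5] [ 86.7 186.9] 111.4 [0.6234 0.2631]
[382. 326.] 2197.5 [502.4 435.4] [ 24.6 211.3] 112.2 [0.5004 0.4356]
[239. 293.] 3021.5 [508.6 271.4] [ 58.9 124.6] 111.4 [0.5195 0.2727]
[ 13. 267.] 486.5 [575.4  44.7] [26.3 29.9] 98.1 [0.5762 0.0431]
[161. 277.] 2143.5 [532.4 187.9] [ 37.  116.5] 164.5 [0.5332 0.1881]
[445. 222.] 371.0 [366.  441.2] [21.7 25.7] 30.2 [0.366  0.4397]
[421. 208.] 1468.0 [361.1 408.2] [39.4 55.8] 80.8 [0.3613 0.4103]
[288. 198.] 1853.0 [403.4 283.2] [32.6 62.9] 21.6 [0.4019 0.2825]
[ 43. 183.] 1173.5 [475.3  53. ] [32.7 50.5] 130.7 [0.4753 0.0551]
[170. 168.] 1826.5 [417.1 165.4] [34.3 62.3] 14.9 [0.416  0.1651]
```

View pics/w1.png

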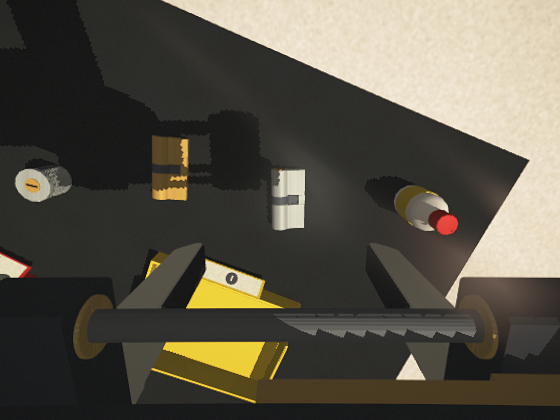

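The wrist picture shows euro_nickel at (288,198), measuring 33 x 63 mm as it should. The brass one is at (170,168), the bottle at (420,210) well clear, and the fingers are open at the bottom.

```bash
python3 - <<'E'
from h import *
go(403.5,282.5,4,111.6)
E
```

```text
roll 0.1 shift [  0.    2.6 117.3] q6 -1.57 tool y ang 111.7
```

Call:
servo_tool --motion '[{"dx":0,"dy":2.6,"dz":40,"roll":0,"claw":0.3},{"dx":0,"dy":0,"dz":40,"roll":0,"claw":0.4},{"dx":0,"dy":0,"dz":20,"roll":0,"claw":0.4},{"dx":0,"dy":0,"dz":10,"roll":0,"claw":0.4},{"dx":0,"dy":0,"dz":6,"roll":0,"claw":0.4},{"dx":0,"dy":0,"dz":0,"roll":0,"claw":0.4},{"dx":0,"dy":0,"dz":0,"roll":0,"claw":0.4}]'

```text
time: 2.5
position: [0.404, 0.2824, 0.0056]
tcp_rot: [-0.59, 3.083, 0.001]
contact_force: [0.3, 0.2, 0.7]
opening: 0.6
gripper_force: 0.0
```

Call:
servo_tool --motion '[{"dx":0,"dy":0,"dz":0,"roll":0,"claw":1},{"dx":0,"dy":0,"dz":0,"roll":0,"claw":1},{"dx":0,"dy":0,"dz":0,"roll":0,"claw":1},{"dx":0,"dy":0,"dz":0,"roll":0,"claw":1},{"dx":0,"dy":0,"dz":0,"roll":0,"claw":1},{"dx":0,"dy":0,"dz":0,"roll":0,"claw":1}]'

```text
time: 3.1
position: [0.403, 0.2817, 0.0044]
tcp_rot: [0.59, -3.086, 0.0]
contact_force: [-0.4, 0.7, -0.3]
opening: 0.131
gripper_force: 0.0
```

```bash
python3 near.py w2 75 0.014
```

```text
[0.403  0.2817 0.0043]
[534. 376.] 1430.0 [432.2 487.6] [22.1 59.6] 179.9 [0.4317 0.4858]
[ 89. 369.] 2599.0 [545.3 181.5] [42.6 77.1] 131.0 [0.5444 0.187 ]
[475. 328.] 476.0 [413.  427.8] [10.9 38.5] 110.6 [0.412  0.4266]
[285. 269.] 702.0 [420.9 289.3] [16.  27.5] 21.6 [0.4193 0.2886]
[259. 273.] 974.0 [430.8 271. ] [19.5 47.3] 15.3 [0.4287 0.2741]
[505. 263.] 5633.5 [363.  416.8] [41.4 78.7] 79.0 [0.3628 0.4193]
[306. 249.] 1971.0 [403.5 298.6] [23.3 77.2] 37.8 [0.4019 0.2962]
[271. 219.] 708.5 [390.7 268.2] [12.1 27.6] 21.4 [0.3906 0.268 ]
[ 97. 195.] 4570.0 [417.4 164.7] [33.6 63.1] 15.0 [0.4158 0.1645]
```

View pics/w2.png

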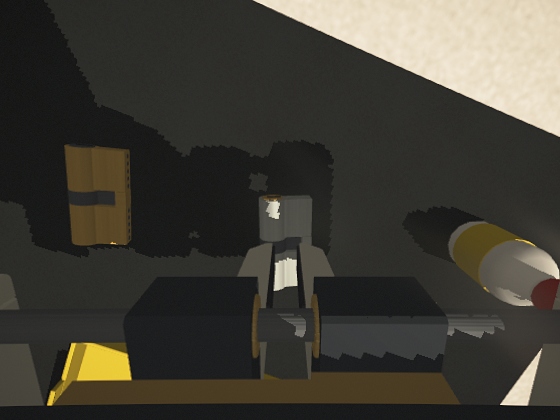

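The fingers seem to have passed above euro_nickel: the gap is 12 mm but the euro still spans columns 259-312, with finger ends at row 245. I'll check from the side.

```bash
python3 - <<'E'
from h import *
img,*cam=look("side"); c=eyes.camera_info("side")
V=np.array(c["view"])
p,_=cv2.projectPoints(np.float64([[.403,.2817,.0043],[.403,.2817,.0233],[.403,.2817,.05]]),cv2.Rodrigues(V[:3,:3])[0],V[:3,3],cam[1],cam[2]); print(p[:,0])
u,v=p[0,0].astype(int); cr=img[v-60:v+30,u-60:u+60]; cv2.imwrite("pics/s2.png",cv2.resize(cr[:,:,::-1],(800,600),interpolation=cv2.INTER_CUBIC)); print(ctrl.get_state()["opening"])
E
```

```text
[[218.03503952 183.34563535]
 [217.38260767 176.83743656]
 [216.44864264 167.48004294]]
0.04564001638051227
```

View pics/s2.png

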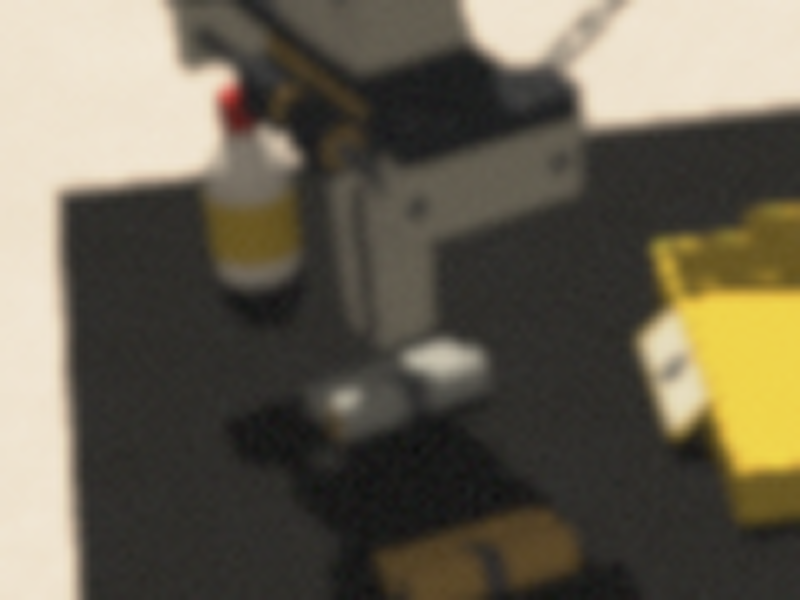

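Side crop: the fingertips end at about (390,345), visibly above euro_nickel at (400,390). So the real tips sit some 20-30 mm above the reported TCP. I'll find the offset with a gentle touch on clear mat.

Call:
servo_tool --motion '[{"dx":0,"dy":0,"dz":-20,"roll":0,"claw":1},{"dx":35,"dy":0,"dz":0,"roll":0,"claw":1},{"dx":30,"dy":0,"dz":0,"roll":0,"claw":1},{"dx":0,"dy":0,"dz":20,"roll":0,"claw":1},{"dx":0,"dy":0,"dz":4,"roll":0,"claw":1},{"dx":0,"dy":0,"dz":0,"roll":0,"claw":1},{"dx":0,"dy":0,"dz":0,"roll":0,"claw":1}]'

```text
time: 3.9
position: [0.3436, 0.2581, 0.0007]
tcp_rot: [-0.59, 3.085, 0.0]
contact_force: [0.7, 0.0, -0.0]
opening: 0.002
gripper_force: 0.0
```

Call:
servo_tool --motion '[{"dx":0,"dy":0,"dz":4,"roll":0,"claw":1},{"dx":0,"dy":0,"dz":4,"roll":0,"claw":1},{"dx":0,"dy":0,"dz":0,"roll":0,"claw":1},{"dx":0,"dy":0,"dz":0,"roll":0,"claw":1}]'

```text
time: 4.3
position: [0.3426, 0.2577, -0.0078]
tcp_rot: [0.59, -3.085, 0.0]
contact_force: [-0.3, -0.0, 0.8]
opening: 0.006
gripper_force: 0.0
```

Call:
servo_tool --motion '[{"dx":0,"dy":0,"dz":4,"roll":0,"claw":1},{"dx":0,"dy":0,"dz":2,"roll":0,"claw":1},{"dx":0,"dy":0,"dz":0,"roll":0,"claw":1}]'

```text
time: 4.6
position: [0.3423, 0.2576, -0.014]
tcp_rot: [0.59, -3.085, 0.0]
contact_force: [0.1, -0.3, 0.2]
opening: -0.0
gripper_force: 0.0
```

Call:
servo_tool --motion '[{"dx":0,"dy":0,"dz":2,"roll":0,"claw":1},{"dx":0,"dy":0,"dz":0,"roll":0,"claw":1}]'

```text
time: 4.8
position: [0.3425, 0.2577, -0.0158]
tcp_rot: [0.59, -3.085, 0.0]
contact_force: [-0.1, -0.2, 0.4]
opening: 0.004
gripper_force: 0.0
```

Call:
servo_tool --motion '[{"dx":0,"dy":0,"dz":1,"roll":0,"claw":1},{"dx":0,"dy":0,"dz":0,"roll":0,"claw":1}]'

```text
time: 5.0
position: [0.3426, 0.2577, -0.0167]
tcp_rot: [0.59, -3.086, 0.0]
contact_force: [-0.5, -0.5, -0.1]
opening: 0.003
gripper_force: 0.0
```

Call:
servo_tool --motion '[{"dx":0,"dy":0,"dz":1,"roll":0,"claw":1},{"dx":0,"dy":0,"dz":1,"roll":0,"claw":1},{"dx":0,"dy":0,"dz":0,"roll":0,"claw":1}]'

```text
time: 5.3
position: [0.3425, 0.2577, -0.0188]
tcp_rot: [0.59, -3.085, 0.0]
contact_force: [-0.7, 0.1, -0.6]
opening: 0.008
gripper_force: 0.0
```

Call:
servo_tool --motion '[{"dx":0,"dy":0,"dz":1,"roll":0,"claw":1},{"dx":0,"dy":0,"dz":0,"roll":0,"claw":1}]'

```text
time: 5.5
position: [0.3426, 0.2577, -0.0197]
tcp_rot: [0.59, -3.086, 0.0]
contact_force: [0.2, 0.7, -0.2]
opening: 0.001
gripper_force: 0.0
```

Call:
servo_tool --motion '[{"dx":0,"dy":0,"dz":1,"roll":0,"claw":1},{"dx":0,"dy":0,"dz":0,"roll":0,"claw":1}]'

```text
time: 5.7
position: [0.3426, 0.2577, -0.0207]
tcp_rot: [0.59, -3.086, 0.0]
contact_force: [0.2, 1.6, -0.8]
opening: 0.003
gripper_force: 0.0
```

Call:
servo_tool --motion '[{"dx":0,"dy":0,"dz":1,"roll":0,"claw":1},{"dx":0,"dy":0,"dz":0,"roll":0,"claw":1}]'

```text
time: 5.9
position: [0.3426, 0.2577, -0.0217]
tcp_rot: [0.59, -3.086, 0.0]
contact_force: [-0.2, -0.6, -0.3]
opening: 0.006
gripper_force: 0.0
```

Call:
servo_tool --motion '[{"dx":0,"dy":0,"dz":1,"roll":0,"claw":1},{"dx":0,"dy":0,"dz":0,"roll":0,"claw":1}]'

```text
time: 6.1
position: [0.3426, 0.2577, -0.0227]
tcp_rot: [0.59, -3.085, 0.0]
contact_force: [-0.4, 0.3, -0.2]
opening: 0.004
gripper_force: 0.0
```

Call:
servo_tool --motion '[{"dx":0,"dy":0,"dz":1,"roll":0,"claw":1},{"dx":0,"dy":0,"dz":0,"roll":0,"claw":1}]'

```text
time: 6.3
position: [0.3425, 0.2577, -0.0237]
tcp_rot: [0.59, -3.085, 0.0]
contact_force: [-0.2, 0.2, -0.7]
opening: 0.004
gripper_force: 0.0
```

```bash
python3 - <<'E'
from h import *
img,*cam=look("side"); V=np.array(eyes.camera_info("side")["view"])
p,_=cv2.projectPoints(np.float64([[.3426,.2577,-.0237],[.3426,.2577,.002],[.3426,.2577,.022]]),cv2.Rodrigues(V[:3,:3])[0],V[:3,3],cam[1],cam[2]); print(p[:,0])
u,v=p[1,0].astype(int); cr=img[v-60:v+30,u-60:u+60]; cv2.imwrite("pics/s3.png",cv2.resize(cr[:,:,::-1],(800,600),interpolation=cv2.INTER_CUBIC)); print(u,v)
E
```

```text
[[195.88156581 201.12846499]
 [194.68377542 192.43256766]
 [193.7338164  185.50439294]]
194 192
```

View pics/s3.png

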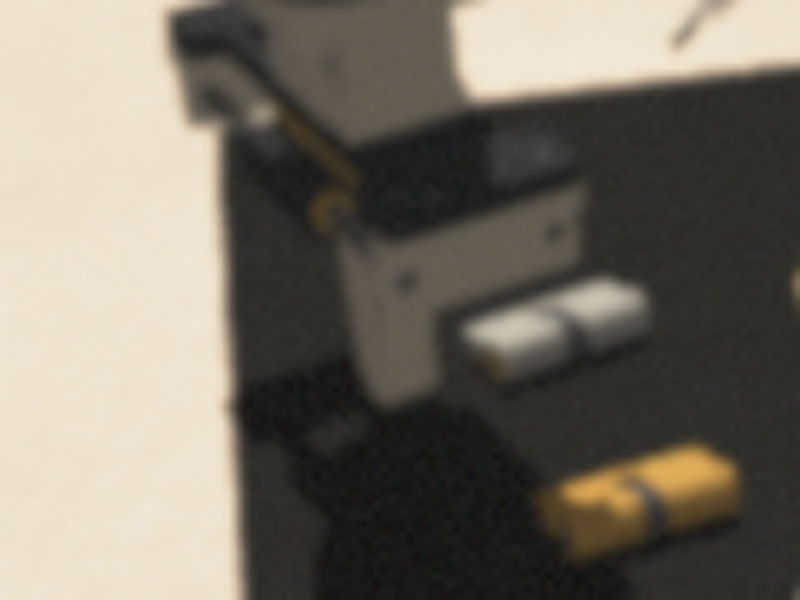

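Tip seen at about (400,405) in the crop, roughly at or slightly above the mat. I'll continue down in small steps.

Call:
servo_tool --motion '[{"dx":0,"dy":0,"dz":1,"roll":0,"claw":1},{"dx":0,"dy":0,"dz":1,"roll":0,"claw":1},{"dx":0,"dy":0,"dz":0,"roll":0,"claw":1}]'

```text
time: 6.65
position: [0.3425, 0.2577, -0.0258]
tcp_rot: [0.59, -3.085, 0.0]
contact_force: [-0.5, -1.0, 0.3]
opening: 0.007
gripper_force: 0.0
```

Call:
servo_tool --motion '[{"dx":0,"dy":0,"dz":1,"roll":0,"claw":1},{"dx":0,"dy":0,"dz":0,"roll":0,"claw":1}]'

```text
time: 6.85
position: [0.3426, 0.2577, -0.0267]
tcp_rot: [0.59, -3.085, 0.0]
contact_force: [-0.4, -0.8, -0.8]
opening: 0.005
gripper_force: 0.0
```

Call:
servo_tool --motion '[{"dx":0,"dy":0,"dz":1,"roll":0,"claw":1},{"dx":0,"dy":0,"dz":0,"roll":0,"claw":1}]'

```text
time: 7.05
position: [0.3426, 0.2578, -0.0271]
tcp_rot: [-0.59, 3.085, -0.0]
contact_force: [-2.2, -0.8, 9.4]
opening: 0.005
gripper_force: 4.6
```

Contact at reported z = -27 mm with the mat at 2 mm, so the tips sit 29 mm above the reported TCP. To grasp, I'll use TCP z ≈ -25.5.

Call:
servo_tool --motion '[{"dx":0,"dy":0,"dz":-32,"roll":0,"claw":0.4},{"dx":-30,"dy":0,"dz":0,"roll":0,"claw":0.4},{"dx":-35,"dy":0,"dz":0,"roll":0,"claw":0.4},{"dx":0,"dy":0,"dz":0,"roll":0,"claw":0.4},{"dx":0,"dy":0,"dz":0,"roll":0,"claw":0.4},{"dx":0,"dy":0,"dz":0,"roll":0,"claw":0.4},{"dx":0,"dy":0,"dz":0,"roll":0,"claw":0.4},{"dx":0,"dy":0,"dz":0,"roll":0,"claw":0.4}]'

```text
time: 7.85
position: [0.4021, 0.2814, 0.0042]
tcp_rot: [0.59, -3.085, 0.0]
contact_force: [-0.7, 0.3, 0.4]
opening: 0.594
gripper_force: 0.0
```

```bash
python3 - <<'E'
from h import *
go(403.5,282.5,-25,111.6)
E
```

```text
roll 0.1 shift [-1.7  0.5 29.2] q6 -1.57 tool y ang 111.7
```

Call:
servo_tool --motion '[{"dx":-1.5,"dy":0.5,"dz":10,"roll":0,"claw":0.4},{"dx":0,"dy":0,"dz":10,"roll":0,"claw":0.4},{"dx":0,"dy":0,"dz":9.5,"roll":0,"claw":0.4},{"dx":0,"dy":0,"dz":0,"roll":0,"claw":0.4},{"dx":0,"dy":0,"dz":0,"roll":0,"claw":1},{"dx":0,"dy":0,"dz":0,"roll":0,"claw":1},{"dx":0,"dy":0,"dz":0,"roll":0,"claw":1},{"dx":0,"dy":0,"dz":0,"roll":0,"claw":1},{"dx":0,"dy":0,"dz":0,"roll":0,"claw":1},{"dx":0,"dy":0,"dz":0,"roll":0,"claw":1}]'

```text
time: 8.85
position: [0.4042, 0.2827, -0.0252]
tcp_rot: [0.59, -3.086, 0.0]
contact_force: [0.5, 0.3, -1.2]
opening: 0.353
gripper_force: 30.0
```

Call:
servo_tool --motion '[{"dx":0,"dy":0,"dz":-10,"roll":0,"claw":1},{"dx":0,"dy":0,"dz":-25,"roll":0,"claw":1},{"dx":0,"dy":0,"dz":-40,"roll":0,"claw":1},{"dx":0,"dy":0,"dz":-30,"roll":8,"claw":1},{"dx":0,"dy":0,"dz":0,"roll":8,"claw":1},{"dx":0,"dy":0,"dz":0,"roll":6.5,"claw":1},{"dx":0,"dy":0,"dz":0,"roll":0,"claw":1}]'

```text
time: 9.55
position: [0.4043, 0.2829, 0.0808]
tcp_rot: [0.024, 3.141, 0.001]
contact_force: [-0.6, 0.7, -2.5]
opening: 0.35
gripper_force: 30.0
```

```bash
python3 - <<'E'
from h import *
go(573,-210,80,89.2)
E
```

```text
roll -0.1 shift [-175.6 -490.4    0.7] q6 -1.17 tool y ang 89.1
```

Call:
servo_tool --motion '[{"dx":-16,"dy":-45,"dz":0,"roll":0,"claw":1},{"dx":-16,"dy":-45,"dz":0,"roll":0,"claw":1},{"dx":-16,"dy":-45,"dz":0,"roll":0,"claw":1},{"dx":-16,"dy":-45,"dz":0,"roll":0,"claw":1},{"dx":-16,"dy":-45,"dz":0,"roll":0,"claw":1},{"dx":-16,"dy":-45,"dz":0,"roll":0,"claw":1},{"dx":-16,"dy":-45,"dz":0,"roll":0,"claw":1},{"dx":-16,"dy":-45,"dz":0,"roll":0,"claw":1},{"dx":-16,"dy":-45,"dz":0,"roll":0,"claw":1},{"dx":-16,"dy":-45,"dz":0,"roll":0,"claw":1},{"dx":-16,"dy":-40,"dz":0,"roll":0,"claw":1},{"dx":0,"dy":0,"dz":0,"roll":0,"claw":1}]'

```text
time: 10.75
position: [0.5746, -0.2158, 0.0798]
tcp_rot: [0.025, 3.139, -0.004]
contact_force: [-0.6, 0.5, -1.9]
opening: 0.346
gripper_force: 30.0
```

Call:
servo_tool --motion '[{"dx":0,"dy":0,"dz":0,"roll":0,"claw":1}]'

```text
time: 10.85
position: [0.5725, -0.2105, 0.0792]
tcp_rot: [-0.023, -3.14, -0.002]
contact_force: [0.8, 0.9, -1.9]
opening: 0.347
gripper_force: 30.0
```

```bash
python3 - <<'E'
from h import *
go(573,-210,80,89.2)
img,*cam=look("wrist"); cv2.imwrite("pics/w4.png",img[:,:,::-1])
hsv=cv2.cvtColor(img,cv2.COLOR_RGB2HSV); m=cv2.inRange(hsv,(100,110,30),(125,255,255))
c=max(cv2.findContours(m,cv2.RETR_EXTERNAL,cv2.CHAIN_APPROX_NONE)[0],key=cv2.contourArea); print(rect(c,.034,cam))
E
```

```text
roll -0.0 shift [-0.5  0.5 -0.8] q6 -2.09 tool y ang 89.2
(array([ 566.9, -255.7]), array([113.1, 143.9]), 88.8)
```

View pics/w4.png

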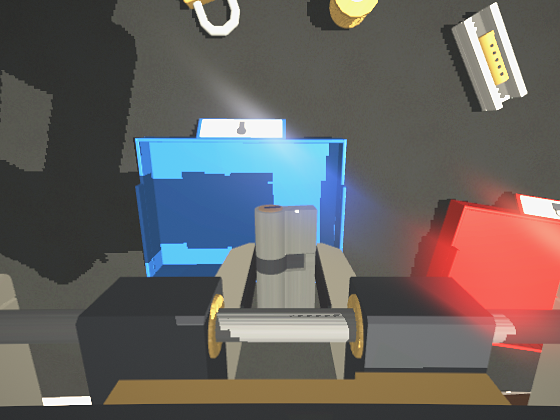

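The wrist view shows the held euro at (285,255), and the blue bin's front rim running from (137,140) to (346,140).

```bash
python3 - <<'E'
from h import *
c=eyes.camera_info("wrist"); cw=pose()@c["hand_eye"]; K,D=np.array(c["mtx"]),np.array(c["D"])
a,b=cast([(137,139),(346,139)],.024,cw,K,D)*1000
y=(b-a)/np.linalg.norm(b-a); x=np.array([y[1],-y[0]]); cen=(a+b)/2+60*x
print(np.linalg.norm(b-a),np.degrees(np.arctan2(y[1],y[0])),cen)
for s in (36,-36):
    t=cen+s*y; print(t)
t=cen+36*y; go(*t,-21,np.degrees(np.arctan2(y[1],y[0])))
E
```

```text
163.5937182407794 89.29072965004748 [ 569.53953841 -242.34108629]
[ 569.98517473 -206.34384461]
[ 569.09390209 -278.33832796]
roll -0.1 shift [  2.1   2.7 100.3] q6 -2.09 tool y ang 89.2
```

Call:
servo_tool --motion '[{"dx":2,"dy":-0.5,"dz":30,"roll":0,"claw":1},{"dx":0,"dy":0,"dz":35,"roll":0,"claw":1},{"dx":0,"dy":0,"dz":20,"roll":0,"claw":1},{"dx":0,"dy":0,"dz":10,"roll":0,"claw":1},{"dx":0,"dy":0,"dz":4,"roll":0,"claw":1},{"dx":0,"dy":0,"dz":0,"roll":0,"claw":1},{"dx":0,"dy":0,"dz":0,"roll":0,"claw":1}]'

```text
time: 11.6
position: [0.572, -0.2104, -0.0178]
tcp_rot: [0.022, 3.14, -0.002]
contact_force: [-1.0, 0.6, -2.2]
opening: 0.349
gripper_force: 30.0
```

Call:
servo_tool --motion '[{"dx":0,"dy":0,"dz":2,"roll":0,"claw":1},{"dx":0,"dy":0,"dz":1.5,"roll":0,"claw":1},{"dx":0,"dy":0,"dz":0,"roll":0,"claw":1},{"dx":0,"dy":0,"dz":0,"roll":0,"claw":1}]'

```text
time: 12.0
position: [0.5715, -0.2105, -0.0222]
tcp_rot: [0.023, 3.141, -0.001]
contact_force: [1.0, 0.5, -0.3]
opening: 0.349
gripper_force: 30.0
```

Call:
servo_tool --motion '[{"dx":0,"dy":0,"dz":1,"roll":0,"claw":1},{"dx":0,"dy":0,"dz":0,"roll":0,"claw":1}]'

```text
time: 12.2
position: [0.5715, -0.2105, -0.0223]
tcp_rot: [0.023, 3.14, -0.001]
contact_force: [-1.5, 2.0, 6.9]
opening: 0.35
gripper_force: 30.0
```

Call:
servo_tool --motion '[{"dx":0,"dy":0,"dz":-0.5,"roll":0,"claw":0.52},{"dx":0,"dy":0,"dz":0,"roll":0,"claw":0.52},{"dx":0,"dy":0,"dz":0,"roll":0,"claw":0.52},{"dx":0,"dy":0,"dz":0,"roll":0,"claw":0.52},{"dx":0,"dy":0,"dz":-10,"roll":0,"claw":0.52},{"dx":0,"dy":0,"dz":-25,"roll":0,"claw":0.52},{"dx":0,"dy":0,"dz":-35,"roll":0,"claw":0.4},{"dx":0,"dy":0,"dz":-35,"roll":0,"claw":0.4},{"dx":0,"dy":0,"dz":0,"roll":0,"claw":0.4},{"dx":0,"dy":0,"dz":0,"roll":0,"claw":0.4}]'

```text
time: 13.2
position: [0.5717, -0.2106, 0.0834]
tcp_rot: [0.023, 3.139, -0.002]
contact_force: [-0.8, 0.4, -1.1]
opening: 0.599
gripper_force: 0.0
```

```bash
python3 - <<'E'
from h import *
img,*cam=look("wrist"); cv2.imwrite("pics/w5.png",img[:,:,::-1])
go(417.3,165,80,104.8)
E
```

```text
roll -15.6 shift [ 52.5 401.9   2. ] q6 -2.09 tool y ang 89.2
```

Call:
servo_tool --motion '[{"dx":0,"dy":0,"dz":0,"roll":-8,"claw":0.4},{"dx":0,"dy":0,"dz":0,"roll":-7.8,"claw":0.4},{"dx":6,"dy":45,"dz":0,"roll":0,"claw":0.4},{"dx":6,"dy":45,"dz":0,"roll":0,"claw":0.4},{"dx":6,"dy":45,"dz":0,"roll":0,"claw":0.4},{"dx":6,"dy":45,"dz":0,"roll":0,"claw":0.4},{"dx":6,"dy":45,"dz":0,"roll":0,"claw":0.4},{"dx":6,"dy":45,"dz":0,"roll":0,"claw":0.4},{"dx":6,"dy":45,"dz":0,"roll":0,"claw":0.4},{"dx":6,"dy":45,"dz":0,"roll":0,"claw":0.4},{"dx":4.5,"dy":42,"dz":0,"roll":0,"claw":0.4},{"dx":0,"dy":0,"dz":0,"roll":0,"claw":0.4}]'

```text
time: 14.45
position: [0.4126, 0.1682, 0.0805]
tcp_rot: [0.416, -3.11, -0.002]
contact_force: [0.2, 0.8, 0.2]
opening: 0.599
gripper_force: 0.0
```

Call:
servo_tool --motion '[{"dx":0,"dy":0,"dz":40,"roll":0,"claw":0.4},{"dx":0,"dy":0,"dz":20,"roll":0,"claw":0.4},{"dx":0,"dy":0,"dz":0,"roll":0,"claw":0.4}]'

```text
time: 14.75
position: [0.4133, 0.1636, 0.0187]
tcp_rot: [0.408, -3.107, 0.0]
contact_force: [-1.1, 0.0, 0.9]
opening: 0.598
gripper_force: 0.0
```

```bash
python3 - <<'E'
from h import *
go(417.3,165,-25.3,105)
E
```

```text
roll -0.0 shift [-4.6  0.3 44. ] q6 -1.71 tool y ang 105.0
```

View pics/w5.png

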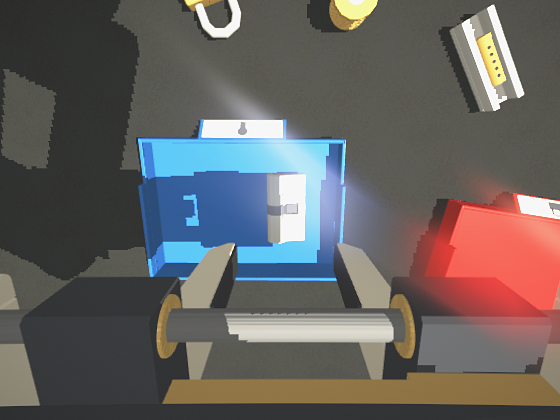

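The blue bin picture shows euro_nickel lying flat at (287,208), well inside. Next is the brass euro.

Call:
servo_tool --motion '[{"dx":-4.5,"dy":0,"dz":10,"roll":0,"claw":0.4},{"dx":0,"dy":0,"dz":20,"roll":0,"claw":0.4},{"dx":0,"dy":0,"dz":10,"roll":0,"claw":0.4},{"dx":0,"dy":0,"dz":4,"roll":0,"claw":0.4},{"dx":0,"dy":0,"dz":0,"roll":0,"claw":0.4},{"dx":0,"dy":0,"dz":0,"roll":0,"claw":1},{"dx":0,"dy":0,"dz":0,"roll":0,"claw":1},{"dx":0,"dy":0,"dz":0,"roll":0,"claw":1},{"dx":0,"dy":0,"dz":0,"roll":0,"claw":1},{"dx":0,"dy":0,"dz":0,"roll":0,"claw":1},{"dx":0,"dy":0,"dz":0,"roll":0,"claw":1}]'

```text
time: 15.85
position: [0.4214, 0.1657, -0.0217]
tcp_rot: [-0.409, 3.114, -0.0]
contact_force: [-0.2, -1.9, 5.8]
opening: 0.344
gripper_force: 30.0
```

Call:
servo_tool --motion '[{"dx":0,"dy":0,"dz":-10,"roll":0,"claw":1},{"dx":0,"dy":0,"dz":-25,"roll":0,"claw":1},{"dx":0,"dy":0,"dz":-40,"roll":0,"claw":1},{"dx":0,"dy":0,"dz":-25,"roll":8,"claw":1},{"dx":0,"dy":0,"dz":0,"roll":7.7,"claw":1},{"dx":0,"dy":0,"dz":0,"roll":0,"claw":1},{"dx":0,"dy":0,"dz":0,"roll":0,"claw":1}]'

```text
time: 16.55
position: [0.4201, 0.1658, 0.0776]
tcp_rot: [-0.015, -3.14, 0.0]
contact_force: [-0.5, -0.2, -1.9]
opening: 0.347
gripper_force: 30.0
```

```bash
python3 - <<'E'
from h import *
go(571.5,-278,80,89.3)
E
```

```text
roll 0.2 shift [-156.9 -441.9   -2.6] q6 -1.43 tool y ang 89.5
```

Call:
servo_tool --motion '[{"dx":-16,"dy":-45,"dz":0,"roll":0,"claw":1},{"dx":-16,"dy":-45,"dz":0,"roll":0,"claw":1},{"dx":-16,"dy":-45,"dz":0,"roll":0,"claw":1},{"dx":-16,"dy":-45,"dz":0,"roll":0,"claw":1},{"dx":-16,"dy":-45,"dz":0,"roll":0,"claw":1},{"dx":-16,"dy":-45,"dz":0,"roll":0,"claw":1},{"dx":-16,"dy":-45,"dz":0,"roll":0,"claw":1},{"dx":-16,"dy":-45,"dz":0,"roll":0,"claw":1},{"dx":-16,"dy":-45,"dz":0,"roll":0,"claw":1},{"dx":-13,"dy":-37,"dz":0,"roll":0,"claw":1},{"dx":0,"dy":0,"dz":0,"roll":0,"claw":1},{"dx":0,"dy":0,"dz":0,"roll":0,"claw":1}]'

```text
time: 17.75
position: [0.571, -0.2783, 0.0759]
tcp_rot: [-0.02, -3.139, -0.004]
contact_force: [0.2, 1.7, -2.9]
opening: 0.346
gripper_force: 30.0
```

```bash
python3 - <<'E'
from h import *
img,*cam=look("wrist"); cv2.imwrite("pics/w6.png",img[:,:,::-1])
go(571.5,-278,-22,89.3)
E
```

```text
roll 0.0 shift [-0.9 -1.1 98.2] q6 -2.19 tool y ang 89.3
```

View pics/w6.png

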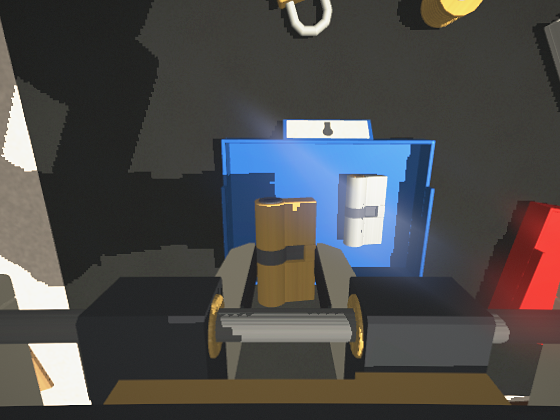

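The view shows the brass euro held level at (286,250), with the nickel one at (363,210) clear of it. I'll lower it.

Call:
servo_tool --motion '[{"dx":0,"dy":-1,"dz":35,"roll":0,"claw":1},{"dx":0,"dy":0,"dz":30,"roll":0,"claw":1},{"dx":0,"dy":0,"dz":15,"roll":0,"claw":1},{"dx":0,"dy":0,"dz":8,"roll":0,"claw":1},{"dx":0,"dy":0,"dz":3,"roll":0,"claw":1},{"dx":0,"dy":0,"dz":0,"roll":0,"claw":1},{"dx":0,"dy":0,"dz":0,"roll":0,"claw":1}]'

```text
time: 18.5
position: [0.573, -0.2797, -0.0118]
tcp_rot: [0.02, 3.14, -0.002]
contact_force: [-0.3, -0.6, -2.0]
opening: 0.349
gripper_force: 30.0
```

Call:
servo_tool --motion '[{"dx":0,"dy":0,"dz":1.5,"roll":0,"claw":1},{"dx":0,"dy":0,"dz":0,"roll":0,"claw":1},{"dx":0,"dy":0,"dz":0,"roll":0,"claw":1}]'

```text
time: 18.8
position: [0.5723, -0.2794, -0.0143]
tcp_rot: [0.021, 3.141, -0.001]
contact_force: [0.3, 1.3, -2.7]
opening: 0.349
gripper_force: 30.0
```

Call:
servo_tool --motion '[{"dx":0,"dy":0,"dz":2,"roll":0,"claw":1},{"dx":0,"dy":0,"dz":1,"roll":0,"claw":1},{"dx":0,"dy":0,"dz":0,"roll":0,"claw":1},{"dx":0,"dy":0,"dz":0,"roll":0,"claw":1}]'

```text
time: 19.2
position: [0.5721, -0.2792, -0.0177]
tcp_rot: [-0.02, -3.141, -0.0]
contact_force: [0.8, 0.2, -1.8]
opening: 0.347
gripper_force: 30.0
```

Call:
servo_tool --motion '[{"dx":0,"dy":0,"dz":1.5,"roll":0,"claw":1},{"dx":0,"dy":0,"dz":0,"roll":0,"claw":1},{"dx":0,"dy":0,"dz":0,"roll":0,"claw":1}]'

```text
time: 19.5
position: [0.5723, -0.2794, -0.0186]
tcp_rot: [0.02, 3.141, -0.001]
contact_force: [-1.0, 0.3, 3.3]
opening: 0.351
gripper_force: 30.0
```

Call:
servo_tool --motion '[{"dx":0,"dy":0,"dz":-0.5,"roll":0,"claw":0.52},{"dx":0,"dy":0,"dz":0,"roll":0,"claw":0.52},{"dx":0,"dy":0,"dz":0,"roll":0,"claw":0.52},{"dx":0,"dy":0,"dz":0,"roll":0,"claw":0.52},{"dx":0,"dy":0,"dz":-10,"roll":0,"claw":0.52},{"dx":0,"dy":0,"dz":-25,"roll":0,"claw":0.52},{"dx":0,"dy":0,"dz":-35,"roll":0,"claw":0.4},{"dx":0,"dy":0,"dz":-35,"roll":0,"claw":0.4},{"dx":0,"dy":0,"dz":0,"roll":0,"claw":0.4},{"dx":0,"dy":0,"dz":0,"roll":0,"claw":0.4}]'

```text
time: 20.5
position: [0.5728, -0.2797, 0.0881]
tcp_rot: [0.02, 3.139, -0.003]
contact_force: [-1.1, -0.2, -0.3]
opening: 0.6
gripper_force: 0.0
```

```bash
python3 - <<'E'
from h import *
img,*cam=look("wrist"); cv2.imwrite("pics/w7.png",img[:,:,::-1])
go(474,56,95,90)
E
```

```text
roll -0.7 shift [ 97.9 335.1  -8.5] q6 -2.19 tool y ang 89.3
```

View pics/w7.png

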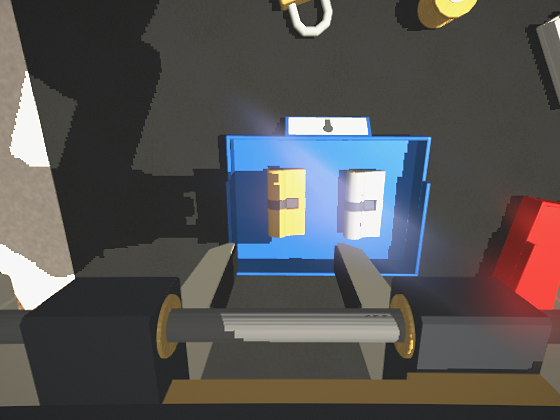

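Both euros lie flat in the blue bin at (286,203) and (363,205), well apart. On to mortise_nickel.

Call:
servo_tool --motion '[{"dx":14,"dy":45,"dz":0,"roll":0,"claw":0.4},{"dx":14,"dy":45,"dz":0,"roll":0,"claw":0.4},{"dx":14,"dy":45,"dz":0,"roll":0,"claw":0.4},{"dx":14,"dy":45,"dz":0,"roll":0,"claw":0.4},{"dx":14,"dy":45,"dz":0,"roll":0,"claw":0.4},{"dx":14,"dy":45,"dz":0,"roll":0,"claw":0.4},{"dx":14,"dy":45,"dz":0,"roll":0,"claw":0.4},{"dx":0,"dy":20,"dz":0,"roll":0,"claw":0.4},{"dx":0,"dy":0,"dz":0,"roll":0,"claw":0.4},{"dx":0,"dy":0,"dz":0,"roll":0,"claw":0.4},{"dx":0,"dy":0,"dz":0,"roll":0,"claw":0.4}]'

```text
time: 21.65
position: [0.4784, 0.056, 0.0858]
tcp_rot: [-0.022, -3.14, 0.0]
contact_force: [0.4, 0.3, -0.7]
opening: 0.598
gripper_force: 0.0
```

```bash
cat > plug.py <<'E'
import sys; from h import *
img,*cam=look("wrist"); cv2.imwrite("pics/"+sys.argv[1]+".png",img[:,:,::-1]); print(pose()[:3,3].round(4))
hsv=cv2.cvtColor(img,cv2.COLOR_RGB2HSV)
m=cv2.inRange(hsv,(0,0,90),(179,70,255)) if sys.argv[2]=="nickel" else cv2.inRange(hsv,(12,90,70),(32,255,255))
m=cv2.morphologyEx(m,cv2.MORPH_OPEN,np.ones((3,3)))
for c in cv2.findContours(m,cv2.RETR_EXTERNAL,cv2.CHAIN_APPROX_NONE)[0]:
    if 300<cv2.contourArea(c)<6000: print(c.reshape(-1,2).mean(0).round(),cv2.contourArea(c),*rect(c,float(sys.argv[3]),cam))
E
python3 plug.py w8 nickel .034
```

```text
[0.4785 0.0558 0.0859]
[552. 368.] 556.0 [635.9 305.2] [17.2 50. ] 11.7
[ 16. 377.] 1907.5 [ 632.2 -204.1] [37.2 71.4] 177.7
[197. 357.] 650.0 [620.  -26.5] [23.8 41.9] 178.9
[476. 347.] 4639.5 [607.  235.6] [ 56.2 118.3] 83.0
[285. 332.] 5588.0 [583.1  56.6] [ 71.5 209.2] 73.9
[253. 303.] 573.0 [557.9  27.4] [14.2 52.4] 89.0
[ 16. 292.] 1037.5 [ 544.4 -182.8] [29.5 36.4] 178.5
[207. 277.] 1901.0 [531.3 -15.7] [30.2 77.1] 156.3
[512. 235.] 1273.5 [497.7 247.2] [16.1 67.1] 89.3
[508. 200.] 1403.5 [474.1 238.5] [31.8 84.8] 63.9
[159. 182.] 2883.5 [450.3 -43.9] [30.6 66.8] 29.2
```

View pics/w8.png

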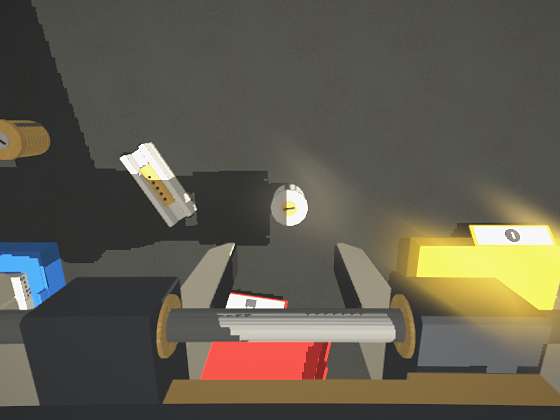

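Mortise_nickel's face circle is centred near (289.5,207), about 37 px across. The plug holder is at (158,185), clear of the fingers.

```bash
python3 - <<'E'
from h import *
c=eyes.camera_info("wrist"); cam=(pose()@c["hand_eye"],np.array(c["mtx"]),np.array(c["D"]))
a,l,r=cast([(289.5,207),(271,207),(308,207)],.034,*cam)*1000
print(a,np.linalg.norm(r-l)); go(*a,-15,89.3)
E
```

```text
[470.82923603  60.20104237] 30.484296661925786
roll -0.1 shift [  7.7   4.3 100.9] q6 -1.67 tool y ang 89.2
```

Call:
servo_tool --motion '[{"dx":6.5,"dy":4.3,"dz":30,"roll":0,"claw":0.4},{"dx":0,"dy":0,"dz":30,"roll":0,"claw":0.4},{"dx":0,"dy":0,"dz":20,"roll":0,"claw":0.4},{"dx":0,"dy":0,"dz":16,"roll":0,"claw":0.4},{"dx":0,"dy":0,"dz":5,"roll":0,"claw":0.4},{"dx":0,"dy":0,"dz":0,"roll":0,"claw":0.4},{"dx":0,"dy":0,"dz":0,"roll":0,"claw":0.4}]'

```text
time: 22.4
position: [0.4727, 0.0608, -0.0141]
tcp_rot: [0.022, 3.141, -0.0]
contact_force: [-0.3, 0.2, 1.4]
opening: 0.6
gripper_force: 0.0
```

Call:
servo_tool --motion '[{"dx":0,"dy":0,"dz":0,"roll":0,"claw":1},{"dx":0,"dy":0,"dz":0,"roll":0,"claw":1},{"dx":0,"dy":0,"dz":0,"roll":0,"claw":1},{"dx":0,"dy":0,"dz":0,"roll":0,"claw":1},{"dx":0,"dy":0,"dz":0,"roll":0,"claw":1},{"dx":0,"dy":0,"dz":0,"roll":0,"claw":1}]'

```text
time: 23.0
position: [0.4725, 0.0612, -0.0142]
tcp_rot: [0.02, 3.141, -0.0]
contact_force: [-0.2, -1.6, 4.4]
opening: 0.32
gripper_force: 30.0
```

Call:
servo_tool --motion '[{"dx":0,"dy":0,"dz":-10,"roll":0,"claw":1},{"dx":0,"dy":0,"dz":-25,"roll":0,"claw":1},{"dx":0,"dy":0,"dz":-35,"roll":0,"claw":1},{"dx":0,"dy":0,"dz":-25,"roll":0,"claw":1},{"dx":0,"dy":0,"dz":0,"roll":0,"claw":1},{"dx":0,"dy":0,"dz":0,"roll":0,"claw":1}]'

```text
time: 23.6
position: [0.4719, 0.0615, 0.0806]
tcp_rot: [0.02, 3.141, 0.0]
contact_force: [-0.3, 0.0, -1.4]
opening: 0.317
gripper_force: 30.0
```

```bash
python3 - <<'E'
from h import *
go(572,290,80,89.8)
E
```

```text
roll -0.5 shift [-99.3 228.8   0.6] q6 -1.66 tool y ang 89.3
```

Call:
servo_tool --motion '[{"dx":-20,"dy":40,"dz":0,"roll":0,"claw":1},{"dx":-20,"dy":40,"dz":0,"roll":0,"claw":1},{"dx":-20,"dy":40,"dz":0,"roll":0,"claw":1},{"dx":-20,"dy":40,"dz":0,"roll":0,"claw":1},{"dx":-20,"dy":40,"dz":0,"roll":0,"claw":1},{"dx":0,"dy":29,"dz":0,"roll":0,"claw":1},{"dx":0,"dy":0,"dz":0,"roll":0,"claw":1},{"dx":0,"dy":0,"dz":0,"roll":0,"claw":1},{"dx":0,"dy":0,"dz":0,"roll":0,"claw":1}]'

```text
time: 24.5
position: [0.574, 0.2878, 0.079]
tcp_rot: [-0.021, -3.139, 0.002]
contact_force: [0.0, -0.7, -1.5]
opening: 0.323
gripper_force: 30.0
```

```bash
python3 - <<'E'
from h import *
img,*cam=look("wrist"); cv2.imwrite("pics/w9.png",img[:,:,::-1])
go(572,290,-12,89.8)
E
```

```text
roll -0.6 shift [ 2.1  2.4 91.5] q6 -1.27 tool y ang 89.2
```

View pics/w9.png

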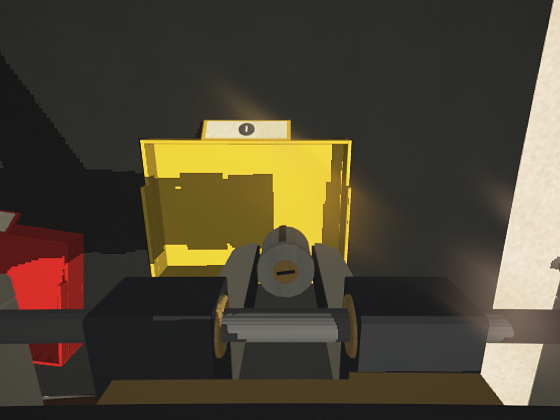

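The mortise is held face up at (286,270). The yellow bin's front rim runs from (142,141) to (352,141).

```bash
python3 - <<'E'
from h import *
c=eyes.camera_info("wrist"); cam=(pose()@c["hand_eye"],np.array(c["mtx"]),np.array(c["D"]))
a,b=cast([(141,140.5),(352,140.5)],.024,*cam)*1000
y=(b-a)/np.linalg.norm(b-a); x=np.array([y[1],-y[0]]); cen=(a+b)/2+60*x; t=cen+32*y
print(np.linalg.norm(b-a),np.degrees(np.arctan2(y[1],y[0])),cen,t,cen-32*y); go(*t,-12)
E
```

```text
165.65412606870544 89.26031656688373 [572.85078519 258.16701862] [573.26389088 290.164352  ] [572.43767951 226.16968524]
roll 0.0 shift [ 0.9  2.6 91.5] q6 -1.27 tool y ang 89.2
```

Call:
servo_tool --motion '[{"dx":0.5,"dy":2.5,"dz":35,"roll":0,"claw":1},{"dx":0,"dy":0,"dz":30,"roll":0,"claw":1},{"dx":0,"dy":0,"dz":14,"roll":0,"claw":1},{"dx":0,"dy":0,"dz":6,"roll":0,"claw":1},{"dx":0,"dy":0,"dz":2,"roll":0,"claw":1},{"dx":0,"dy":0,"dz":0,"roll":0,"claw":1},{"dx":0,"dy":0,"dz":0,"roll":0,"claw":1}]'

```text
time: 25.25
position: [0.5756, 0.2918, -0.0052]
tcp_rot: [0.021, 3.139, 0.001]
contact_force: [0.3, 0.6, -1.2]
opening: 0.319
gripper_force: 30.0
```

Call:
servo_tool --motion '[{"dx":0,"dy":0,"dz":1.5,"roll":0,"claw":1},{"dx":0,"dy":0,"dz":0,"roll":0,"claw":1},{"dx":0,"dy":0,"dz":0,"roll":0,"claw":1}]'

```text
time: 25.55
position: [0.5747, 0.2916, -0.0078]
tcp_rot: [0.02, 3.141, 0.0]
contact_force: [0.4, 0.4, -0.2]
opening: 0.318
gripper_force: 30.0
```

Call:
servo_tool --motion '[{"dx":0,"dy":0,"dz":1.5,"roll":0,"claw":1},{"dx":0,"dy":0,"dz":0.8,"roll":0,"claw":1},{"dx":0,"dy":0,"dz":0,"roll":0,"claw":1},{"dx":0,"dy":0,"dz":0,"roll":0,"claw":1}]'

```text
time: 25.95
position: [0.5745, 0.2915, -0.0106]
tcp_rot: [-0.02, -3.141, 0.0]
contact_force: [0.1, 0.5, -0.7]
opening: 0.317
gripper_force: 30.0
```

Call:
servo_tool --motion '[{"dx":0,"dy":0,"dz":1.2,"roll":0,"claw":1},{"dx":0,"dy":0,"dz":0,"roll":0,"claw":1},{"dx":0,"dy":0,"dz":0,"roll":0,"claw":1}]'

```text
time: 26.25
position: [0.5748, 0.2916, -0.0112]
tcp_rot: [0.02, 3.141, 0.0]
contact_force: [-0.9, -1.2, 2.8]
opening: 0.316
gripper_force: 30.0
```

Contact. I'll release and retreat, then head for mortise_brass.

Call:
servo_tool --motion '[{"dx":0,"dy":0,"dz":-0.3,"roll":0,"claw":0.55},{"dx":0,"dy":0,"dz":0,"roll":0,"claw":0.55},{"dx":0,"dy":0,"dz":0,"roll":0,"claw":0.55},{"dx":0,"dy":0,"dz":0,"roll":0,"claw":0.55},{"dx":0,"dy":0,"dz":-10,"roll":0,"claw":0.55},{"dx":0,"dy":0,"dz":-25,"roll":0,"claw":0.55},{"dx":0,"dy":0,"dz":-35,"roll":0,"claw":0.4},{"dx":0,"dy":0,"dz":-25,"roll":0,"claw":0.4},{"dx":0,"dy":0,"dz":0,"roll":0,"claw":0.4},{"dx":0,"dy":0,"dz":0,"roll":0,"claw":0.4}]'

```text
time: 27.25
position: [0.5749, 0.2917, 0.0845]
tcp_rot: [0.02, 3.14, 0.001]
contact_force: [-0.5, -0.0, -0.7]
opening: 0.601
gripper_force: 0.0
```

```bash
python3 - <<'E'
from h import *
img,*cam=look("wrist"); cv2.imwrite("pics/w10.png",img[:,:,::-1])
go(425,-163,86,89.3)
E
```

```text
roll -0.0 shift [ 143.4 -456.2   -2.6] q6 -1.26 tool y ang 89.3
```

View pics/w10.png

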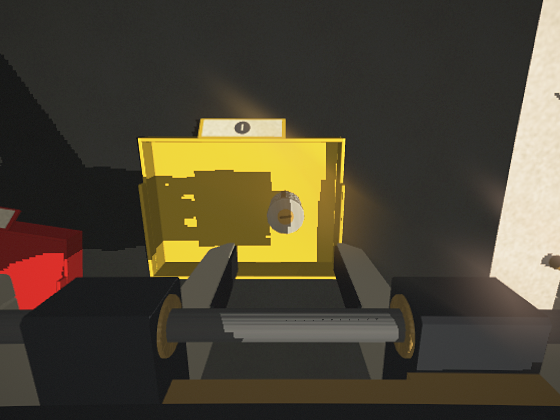

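Mortise_nickel stands face up at (286,212) in the yellow bin. I'll use masks from here and keep the last picture for the end.

Call:
servo_tool --motion '[{"dx":14,"dy":-45,"dz":0,"roll":0,"claw":0.4},{"dx":14,"dy":-45,"dz":0,"roll":0,"claw":0.4},{"dx":14,"dy":-45,"dz":0,"roll":0,"claw":0.4},{"dx":14,"dy":-45,"dz":0,"roll":0,"claw":0.4},{"dx":14,"dy":-45,"dz":0,"roll":0,"claw":0.4},{"dx":14,"dy":-45,"dz":0,"roll":0,"claw":0.4},{"dx":14,"dy":-45,"dz":0,"roll":0,"claw":0.4},{"dx":14,"dy":-45,"dz":0,"roll":0,"claw":0.4},{"dx":14,"dy":-45,"dz":0,"roll":0,"claw":0.4},{"dx":14,"dy":-45,"dz":0,"roll":0,"claw":0.4},{"dx":0,"dy":0,"dz":0,"roll":0,"claw":0.4},{"dx":0,"dy":0,"dz":0,"roll":0,"claw":0.4}]'

```text
time: 28.5
position: [0.4274, -0.1569, 0.0825]
tcp_rot: [-0.026, -3.139, -0.003]
contact_force: [-0.4, -0.2, -0.1]
opening: 0.599
gripper_force: 0.0
```

```bash
cat > face.py <<'E'
from h import *
img,*cam=look("wrist"); hsv=cv2.cvtColor(img,cv2.COLOR_RGB2HSV)
m=cv2.inRange(hsv,(12,90,60),(32,255,255))
for c in cv2.findContours(m,cv2.RETR_EXTERNAL,cv2.CHAIN_APPROX_NONE)[0]:
    if cv2.contourArea(c)>250: print("brass",cv2.boundingRect(c),cv2.contourArea(c),*rect(c,.034,cam),"@.016",*rect(c,.016,cam))
g=cv2.GaussianBlur(cv2.cvtColor(img,cv2.COLOR_RGB2GRAY),(3,3),0)
h=cv2.HoughCircles(g,cv2.HOUGH_GRADIENT,1,20,param1=100,param2=14,minRadius=15,maxRadius=23)
if h is not None:
    for u,v,r in h[0][:8]:
        if v<240: print("circ",u,v,r,cast([(u,v)],.034,*cam)[0]*1000)
E
python3 face.py
```

```text
brass (163, 373, 397, 33) 9814.5 [600.6 -86. ] [ 36.5 383.9] 88.9 @.016 [619.  -80.9] [ 39.2 412.2] 88.9
brass (390, 294, 25, 64) 715.0 [532.8 -50.9] [19.6 68.3] 9.5 @.016 [546.2 -43.2] [21.  73.3] 9.5
brass (156, 294, 25, 64) 711.0 [ 528.7 -264.5] [18.9 67.8] 168.7 @.016 [ 541.8 -272.5] [20.3 72.8] 168.7
brass (385, 218, 32, 41) 544.5 [447.1 -59.5] [11.7 39.8] 30.0 @.016 [454.2 -52.5] [12.6 42.7] 30.0
brass (262, 178, 38, 42) 1175.0 [ 411.8 -159.7] [30. 34.] 179.0 @.016 [ 416.2 -160. ] [32.2 36.5] 179.0
brass (124, 148, 64, 52) 2016.0 [ 389.7 -256.5] [31.  42.1] 108.4 @.016 [ 392.5 -264. ] [33.3 45.2] 108.4
circ 279.5 198.5 20.7 [ 411.44211692 -160.44713727]
circ 170.5 198.5 20.2 [ 409.94494454 -247.96958837]
```

```bash
python3 - <<'E'
from h import *
go(415,-160,-15)
E
```

```text
roll 0.0 shift [12.5 -4.5 97.6] q6 -2.15 tool y ang 89.2
```

Call:
servo_tool --motion '[{"dx":12.5,"dy":-4.5,"dz":30,"roll":0,"claw":0.4},{"dx":0,"dy":0,"dz":25,"roll":0,"claw":0.4},{"dx":0,"dy":0,"dz":20,"roll":0,"claw":0.4},{"dx":0,"dy":0,"dz":16,"roll":0,"claw":0.4},{"dx":0,"dy":0,"dz":6,"roll":0,"claw":0.4},{"dx":0,"dy":0,"dz":0,"roll":0,"claw":0.4},{"dx":0,"dy":0,"dz":0,"roll":0,"claw":0.4},{"dx":0,"dy":0,"dz":0,"roll":0,"claw":0.4}]'

```text
time: 29.35
position: [0.4169, -0.1609, -0.0126]
tcp_rot: [0.019, 3.14, -0.001]
contact_force: [0.1, 0.3, 0.5]
opening: 0.597
gripper_force: 0.0
```

Call:
servo_tool --motion '[{"dx":0,"dy":0,"dz":0,"roll":0,"claw":1},{"dx":0,"dy":0,"dz":0,"roll":0,"claw":1},{"dx":0,"dy":0,"dz":0,"roll":0,"claw":1},{"dx":0,"dy":0,"dz":0,"roll":0,"claw":1},{"dx":0,"dy":0,"dz":0,"roll":0,"claw":1},{"dx":0,"dy":0,"dz":0,"roll":0,"claw":1}]'

```text
time: 29.95
position: [0.4162, -0.161, -0.0132]
tcp_rot: [0.021, 3.141, -0.0]
contact_force: [-0.2, 0.7, 3.6]
opening: 0.32
gripper_force: 30.0
```

Call:
servo_tool --motion '[{"dx":0,"dy":0,"dz":-10,"roll":0,"claw":1},{"dx":0,"dy":0,"dz":-25,"roll":0,"claw":1},{"dx":0,"dy":0,"dz":-35,"roll":0,"claw":1},{"dx":0,"dy":0,"dz":-25,"roll":0,"claw":1},{"dx":0,"dy":0,"dz":0,"roll":0,"claw":1},{"dx":0,"dy":0,"dz":0,"roll":0,"claw":1}]'

```text
time: 30.55
position: [0.4161, -0.1609, 0.0818]
tcp_rot: [0.02, 3.141, -0.001]
contact_force: [-0.2, -0.5, -1.7]
opening: 0.321
gripper_force: 30.0
```

```bash
python3 - <<'E'
from h import *
go(573,225,80,89.3)
E
```

```text
roll -0.0 shift [-152.2  387.8    1.7] q6 -2.18 tool y ang 89.3
```

Call:
servo_tool --motion '[{"dx":-17,"dy":43,"dz":0,"roll":0,"claw":1},{"dx":-17,"dy":43,"dz":0,"roll":0,"claw":1},{"dx":-17,"dy":43,"dz":0,"roll":0,"claw":1},{"dx":-17,"dy":43,"dz":0,"roll":0,"claw":1},{"dx":-17,"dy":43,"dz":0,"roll":0,"claw":1},{"dx":-17,"dy":43,"dz":0,"roll":0,"claw":1},{"dx":-17,"dy":43,"dz":0,"roll":0,"claw":1},{"dx":-17,"dy":43,"dz":0,"roll":0,"claw":1},{"dx":-16,"dy":43.5,"dz":0,"roll":0,"claw":1},{"dx":0,"dy":0,"dz":0,"roll":0,"claw":1},{"dx":0,"dy":0,"dz":0,"roll":0,"claw":1},{"dx":0,"dy":0,"dz":0,"roll":0,"claw":1}]'

```text
time: 31.75
position: [0.5716, 0.2234, 0.0799]
tcp_rot: [-0.021, -3.138, 0.002]
contact_force: [-1.0, -1.3, -2.8]
opening: 0.318
gripper_force: 30.0
```

```bash
python3 - <<'E'
from h import *
go(573,225,-7,89.3)
E
```

```text
roll -0.1 shift [-1.6  1.7 86.9] q6 -1.37 tool y ang 89.2
```

Call:
servo_tool --motion '[{"dx":0,"dy":0,"dz":35,"roll":0,"claw":1},{"dx":0,"dy":0,"dz":28,"roll":0,"claw":1},{"dx":0,"dy":0,"dz":14,"roll":0,"claw":1},{"dx":0,"dy":0,"dz":6,"roll":0,"claw":1},{"dx":0,"dy":0,"dz":2,"roll":0,"claw":1},{"dx":0,"dy":0,"dz":0,"roll":0,"claw":1},{"dx":0,"dy":0,"dz":0,"roll":0,"claw":1},{"dx":0,"dy":0,"dz":0,"roll":0,"claw":1}]'

```text
time: 32.55
position: [0.574, 0.2247, -0.0022]
tcp_rot: [0.02, 3.14, 0.001]
contact_force: [0.5, -0.2, -1.7]
opening: 0.318
gripper_force: 30.0
```

Call:
servo_tool --motion '[{"dx":0,"dy":0,"dz":1.5,"roll":0,"claw":1},{"dx":0,"dy":0,"dz":0,"roll":0,"claw":1},{"dx":0,"dy":0,"dz":0,"roll":0,"claw":1}]'

```text
time: 32.85
position: [0.5731, 0.2246, -0.0048]
tcp_rot: [0.02, 3.141, -0.0]
contact_force: [-0.3, -0.6, -2.1]
opening: 0.32
gripper_force: 30.0
```

Call:
servo_tool --motion '[{"dx":0,"dy":0,"dz":2,"roll":0,"claw":1},{"dx":0,"dy":0,"dz":2,"roll":0,"claw":1},{"dx":0,"dy":0,"dz":0,"roll":0,"claw":1},{"dx":0,"dy":0,"dz":0,"roll":0,"claw":1}]'

```text
time: 33.25
position: [0.573, 0.2246, -0.0091]
tcp_rot: [-0.02, -3.141, 0.0]
contact_force: [0.1, 0.4, -1.3]
opening: 0.316
gripper_force: 30.0
```

Call:
servo_tool --motion '[{"dx":0,"dy":0,"dz":1,"roll":0,"claw":1},{"dx":0,"dy":0,"dz":0,"roll":0,"claw":1},{"dx":0,"dy":0,"dz":0,"roll":0,"claw":1}]'

```text
time: 33.55
position: [0.5731, 0.2246, -0.0099]
tcp_rot: [-0.02, -3.141, 0.0]
contact_force: [-0.4, -0.4, -1.8]
opening: 0.316
gripper_force: 30.0
```

Call:
servo_tool --motion '[{"dx":0,"dy":0,"dz":0.8,"roll":0,"claw":1},{"dx":0,"dy":0,"dz":0,"roll":0,"claw":1},{"dx":0,"dy":0,"dz":0,"roll":0,"claw":1}]'

```text
time: 33.85
position: [0.5734, 0.2246, -0.0101]
tcp_rot: [0.02, 3.141, 0.0]
contact_force: [-1.6, -0.6, 3.8]
opening: 0.317
gripper_force: 30.0
```

Contact. I'll release and move to the padlock.

Call:
servo_tool --motion '[{"dx":0,"dy":0,"dz":-0.4,"roll":0,"claw":0.55},{"dx":0,"dy":0,"dz":0,"roll":0,"claw":0.55},{"dx":0,"dy":0,"dz":0,"roll":0,"claw":0.55},{"dx":0,"dy":0,"dz":0,"roll":0,"claw":0.55},{"dx":0,"dy":0,"dz":-10,"roll":0,"claw":0.55},{"dx":0,"dy":0,"dz":-25,"roll":0,"claw":0.55},{"dx":0,"dy":0,"dz":-35,"roll":0,"claw":0.3},{"dx":0,"dy":0,"dz":-25,"roll":0,"claw":0.3},{"dx":0,"dy":0,"dz":0,"roll":0,"claw":0.3},{"dx":0,"dy":0,"dz":0,"roll":0,"claw":0.3}]'

```text
time: 34.85
position: [0.5735, 0.2247, 0.0857]
tcp_rot: [0.02, 3.14, 0.001]
contact_force: [1.0, -0.7, -0.5]
opening: 0.693
gripper_force: 0.0
```

```bash
python3 - <<'E'
from h import *
img,*cam=look("wrist"); cv2.imwrite("pics/w11.png",img[:,:,::-1])
go(393,-264,86,108.4)
E
```

```text
roll -19.1 shift [ 324.7 -406.8   -1.4] q6 -1.37 tool y ang 89.3
```

Call:
servo_tool --motion '[{"dx":0,"dy":0,"dz":0,"roll":-8,"claw":0.3},{"dx":0,"dy":0,"dz":0,"roll":-8,"claw":0.3},{"dx":0,"dy":0,"dz":0,"roll":-3,"claw":0.3},{"dx":36,"dy":-31,"dz":0,"roll":0,"claw":0.3},{"dx":30,"dy":-38,"dz":0,"roll":0,"claw":0.3},{"dx":30,"dy":-38,"dz":0,"roll":0,"claw":0.3},{"dx":30,"dy":-38,"dz":0,"roll":0,"claw":0.3},{"dx":30,"dy":-38,"dz":0,"roll":0,"claw":0.3},{"dx":30,"dy":-38,"dz":0,"roll":0,"claw":0.3},{"dx":30,"dy":-38,"dz":0,"roll":0,"claw":0.3},{"dx":30,"dy":-38,"dz":0,"roll":0,"claw":0.3},{"dx":30,"dy":-38,"dz":0,"roll":0,"claw":0.3}]'

```text
time: 36.1
position: [0.4141, -0.1809, 0.0835]
tcp_rot: [0.498, -3.1, -0.003]
contact_force: [1.0, -0.3, 0.1]
opening: 0.703
gripper_force: 0.0
```

Call:
servo_tool --motion '[{"dx":30,"dy":-38,"dz":0,"roll":0,"claw":0.3},{"dx":18,"dy":-34,"dz":0,"roll":0,"claw":0.3},{"dx":0,"dy":0,"dz":0,"roll":0,"claw":0.3},{"dx":0,"dy":0,"dz":0,"roll":0,"claw":0.3},{"dx":0,"dy":0,"dz":0,"roll":0,"claw":0.3}]'

```text
time: 36.6
position: [0.3924, -0.2618, 0.0838]
tcp_rot: [0.499, -3.1, -0.004]
contact_force: [-0.6, 0.8, 0.1]
opening: 0.7
gripper_force: 0.0
```

```bash
python3 face.py; python3 -c "
from h import *
go(393,-264,-25,108.4)"
```

```text
brass (186, 364, 374, 42) 9526.5 [ 527.8 -126.4] [ 45.9 364.5] 107.5 @.016 [ 543.  -114.8] [ 49.3 391.2] 107.5
brass (407, 294, 29, 65) 817.0 [ 453.2 -109. ] [22.3 70.6] 30.7 @.016 [462.9 -96. ] [24.  75.7] 30.7
brass (135, 294, 30, 65) 823.0 [ 530.6 -346. ] [22.5 70.1] 5.7 @.016 [ 546.  -350.4] [24.1 75.2] 5.7
brass (256, 186, 48, 43) 827.0 [ 386.1 -267.7] [35.4 38.2] 109.0 @.016 [ 391.  -266.4] [37.9 41. ] 109.0
circ 279.5 233.5 18.8 [ 407.81948416 -260.75656866]
roll -0.1 shift [  0.4  -2.6 109. ] q6 -2.72 tool y ang 108.3
```

Call:
servo_tool --motion '[{"dx":0,"dy":-4,"dz":30,"roll":0,"claw":0.3},{"dx":0,"dy":0,"dz":30,"roll":0,"claw":0.3},{"dx":0,"dy":0,"dz":25,"roll":0,"claw":0.3},{"dx":0,"dy":0,"dz":10,"roll":0,"claw":0.3},{"dx":0,"dy":0,"dz":6,"roll":0,"claw":0.3},{"dx":0,"dy":0,"dz":3,"roll":0,"claw":0.3},{"dx":0,"dy":0,"dz":0,"roll":0,"claw":0.3},{"dx":0,"dy":0,"dz":0,"roll":0,"claw":0.3}]'

```text
time: 37.45
position: [0.3948, -0.2678, -0.0184]
tcp_rot: [-0.498, 3.101, -0.002]
contact_force: [0.3, 0.1, -1.0]
opening: 0.7
gripper_force: 0.0
```

Call:
servo_tool --motion '[{"dx":1,"dy":1.5,"dz":3,"roll":0,"claw":0.3},{"dx":0,"dy":0,"dz":2,"roll":0,"claw":0.3},{"dx":0,"dy":0,"dz":0,"roll":0,"claw":0.3},{"dx":0,"dy":0,"dz":0,"roll":0,"claw":0.3},{"dx":0,"dy":0,"dz":0,"roll":0,"claw":1},{"dx":0,"dy":0,"dz":0,"roll":0,"claw":1},{"dx":0,"dy":0,"dz":0,"roll":0,"claw":1},{"dx":0,"dy":0,"dz":0,"roll":0,"claw":1},{"dx":0,"dy":0,"dz":0,"roll":0,"claw":1},{"dx":0,"dy":0,"dz":0,"roll":0,"claw":1}]'

```text
time: 38.45
position: [0.3928, -0.2662, -0.0242]
tcp_rot: [-0.498, 3.102, -0.0]
contact_force: [1.0, -0.4, 0.0]
opening: 0.429
gripper_force: 30.0
```

Call:
servo_tool --motion '[{"dx":0,"dy":0,"dz":-10,"roll":0,"claw":1},{"dx":0,"dy":0,"dz":-25,"roll":0,"claw":1},{"dx":0,"dy":0,"dz":-40,"roll":0,"claw":1},{"dx":0,"dy":0,"dz":-30,"roll":8,"claw":1},{"dx":0,"dy":0,"dz":0,"roll":8,"claw":1},{"dx":0,"dy":0,"dz":0,"roll":8,"claw":1},{"dx":0,"dy":0,"dz":0,"roll":4.6,"claw":1},{"dx":0,"dy":0,"dz":0,"roll":0,"claw":1},{"dx":0,"dy":0,"dz":0,"roll":0,"claw":1}]'

```text
time: 39.35
position: [0.3927, -0.266, 0.081]
tcp_rot: [-0.28, -3.129, 0.0]
contact_force: [-0.0, -0.7, -2.2]
opening: 0.428
gripper_force: 30.0
```

```bash
python3 - <<'E'
from h import *
go(628,13,80,79.8)
E
```

```text
roll -0.0 shift [-182.2  316.3    1. ] q6 -2.22 tool y ang 79.8
```

Call:
servo_tool --motion '[{"dx":-22,"dy":38,"dz":0,"roll":0,"claw":1},{"dx":-22,"dy":38,"dz":0,"roll":0,"claw":1},{"dx":-22,"dy":38,"dz":0,"roll":0,"claw":1},{"dx":-22,"dy":38,"dz":0,"roll":0,"claw":1},{"dx":-22,"dy":38,"dz":0,"roll":0,"claw":1},{"dx":-22,"dy":38,"dz":0,"roll":0,"claw":1},{"dx":-22,"dy":38,"dz":0,"roll":0,"claw":1},{"dx":-22,"dy":38,"dz":0,"roll":0,"claw":1},{"dx":-6,"dy":12,"dz":0,"roll":0,"claw":1},{"dx":0,"dy":0,"dz":0,"roll":0,"claw":1},{"dx":0,"dy":0,"dz":0,"roll":0,"claw":1},{"dx":0,"dy":0,"dz":0,"roll":0,"claw":1}]'

```text
time: 40.55
position: [0.6275, 0.0107, 0.0806]
tcp_rot: [-0.284, -3.127, 0.001]
contact_force: [-0.4, -0.0, -1.2]
opening: 0.431
gripper_force: 30.0
```

```bash
python3 - <<'E'
from h import *
img,*cam=look("wrist"); cv2.imwrite("pics/w12.png",img[:,:,::-1])
h=cv2.cvtColor(img,cv2.COLOR_RGB2HSV); m=cv2.inRange(h,(0,140,40),(8,255,255))|cv2.inRange(h,(172,140,40),(179,255,255)); m[240:]=0
c=max(cv2.findContours(m,cv2.RETR_EXTERNAL,cv2.CHAIN_APPROX_NONE)[0],key=cv2.contourArea).reshape(-1,2)
# front rim: topmost pixel per column, robust line between leftmost and rightmost rim columns
u=np.unique(c[:,0]); top=np.array([c[c[:,0]==k,1].min() for k in u]); v0=np.median(top)
k=abs(top-v0)<4; a,b=cast([(u[k][0],top[k][0]),(u[k][-1],top[k][-1])],.024,*cam)*1000
y=(b-a)/np.linalg.norm(b-a); x=np.array([y[1],-y[0]]); cen=(a+b)/2+60*x; t=cen-13*x
ang=np.degrees(np.arctan2(y[1],y[0]))
print(v0,u[k][[0,-1]],top[k][[0,-1]],np.linalg.norm(b-a),ang,cen,t); go(*t,-10,ang)
E
```

```text
155.0 [182 388] [158 158] 165.12444141954578 79.61152950782332 [639.99055127   8.95474938] [627.20365018  11.29892523]
roll -0.0 shift [ 0.5  0.6 90.8] q6 -1.55 tool y ang 79.6
```

Rim width measures 165 mm (166 expected), and I'm on target. I'll lower it, expecting contact at TCP z ≈ -21.

Call:
servo_tool --motion '[{"dx":0,"dy":0,"dz":35,"roll":0,"claw":1},{"dx":0,"dy":0,"dz":30,"roll":0,"claw":1},{"dx":0,"dy":0,"dz":18,"roll":0,"claw":1},{"dx":0,"dy":0,"dz":9,"roll":0,"claw":1},{"dx":0,"dy":0,"dz":3,"roll":0,"claw":1},{"dx":0,"dy":0,"dz":0,"roll":0,"claw":1},{"dx":0,"dy":0,"dz":0,"roll":0,"claw":1},{"dx":0,"dy":0,"dz":0,"roll":0,"claw":1}]'

```text
time: 41.4
position: [0.6295, 0.0118, -0.0129]
tcp_rot: [0.283, 3.127, -0.0]
contact_force: [0.4, 0.3, -1.7]
opening: 0.424
gripper_force: 30.0
```

Call:
servo_tool --motion '[{"dx":0,"dy":0,"dz":2,"roll":0,"claw":1},{"dx":0,"dy":0,"dz":1,"roll":0,"claw":1},{"dx":0,"dy":0,"dz":0,"roll":0,"claw":1},{"dx":0,"dy":0,"dz":0,"roll":0,"claw":1}]'

```text
time: 41.8
position: [0.6285, 0.0121, -0.0173]
tcp_rot: [-0.283, -3.129, -0.0]
contact_force: [-0.3, 0.2, -1.6]
opening: 0.428
gripper_force: 30.0
```

Call:
servo_tool --motion '[{"dx":0,"dy":0,"dz":2,"roll":0,"claw":1},{"dx":0,"dy":0,"dz":1.2,"roll":0,"claw":1},{"dx":0,"dy":0,"dz":0,"roll":0,"claw":1},{"dx":0,"dy":0,"dz":0,"roll":0,"claw":1}]'

```text
time: 42.2
position: [0.6285, 0.012, -0.0206]
tcp_rot: [-0.283, -3.129, -0.0]
contact_force: [-0.3, 0.1, -2.1]
opening: 0.428
gripper_force: 30.0
```

Call:
servo_tool --motion '[{"dx":0,"dy":0,"dz":0.8,"roll":0,"claw":1},{"dx":0,"dy":0,"dz":0,"roll":0,"claw":1},{"dx":0,"dy":0,"dz":0,"roll":0,"claw":1}]'

```text
time: 42.5
position: [0.6287, 0.0121, -0.0212]
tcp_rot: [0.283, 3.129, -0.0]
contact_force: [-0.3, -0.4, -1.4]
opening: 0.424
gripper_force: 30.0
```

Call:
servo_tool --motion '[{"dx":0,"dy":0,"dz":0.7,"roll":0,"claw":1},{"dx":0,"dy":0,"dz":0,"roll":0,"claw":1},{"dx":0,"dy":0,"dz":0,"roll":0,"claw":1}]'

```text
time: 42.8
position: [0.6287, 0.012, -0.0212]
tcp_rot: [0.283, 3.128, -0.0]
contact_force: [-2.7, -0.3, 5.6]
opening: 0.424
gripper_force: 30.0
```

Call:
servo_tool --motion '[{"dx":0,"dy":0,"dz":-0.4,"roll":0,"claw":0.45},{"dx":0,"dy":0,"dz":0,"roll":0,"claw":0.45},{"dx":0,"dy":0,"dz":0,"roll":0,"claw":0.45},{"dx":0,"dy":0,"dz":0,"roll":0,"claw":0.45},{"dx":0,"dy":0,"dz":-10,"roll":0,"claw":0.45},{"dx":0,"dy":0,"dz":-25,"roll":0,"claw":0.45},{"dx":0,"dy":0,"dz":-35,"roll":0,"claw":0.45},{"dx":0,"dy":0,"dz":-40,"roll":0,"claw":0.45},{"dx":0,"dy":0,"dz":-40,"roll":0,"claw":0.45},{"dx":0,"dy":0,"dz":0,"roll":0,"claw":0.45},{"dx":0,"dy":0,"dz":0,"roll":0,"claw":0.45}]'

```text
time: 43.9
position: [0.6294, 0.012, 0.1302]
tcp_rot: [0.283, 3.126, -0.0]
contact_force: [0.6, 1.3, -0.6]
opening: 0.552
gripper_force: 0.0
```

```bash
python3 - <<'E'
from h import *
w=look("wrist")[0][:,:,::-1]; s=look("side")[0][:,:,::-1]; t=look("top")[0][:,:,::-1]
y=cv2.imread("pics/w11.png"); r=lambda i: cv2.resize(i,(400,300))
cv2.imwrite("pics/final.png",np.vstack([np.hstack([r(w),r(y)]),np.hstack([r(s),r(t)])]))
E
```

```text
(no output)
```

View pics/final.png

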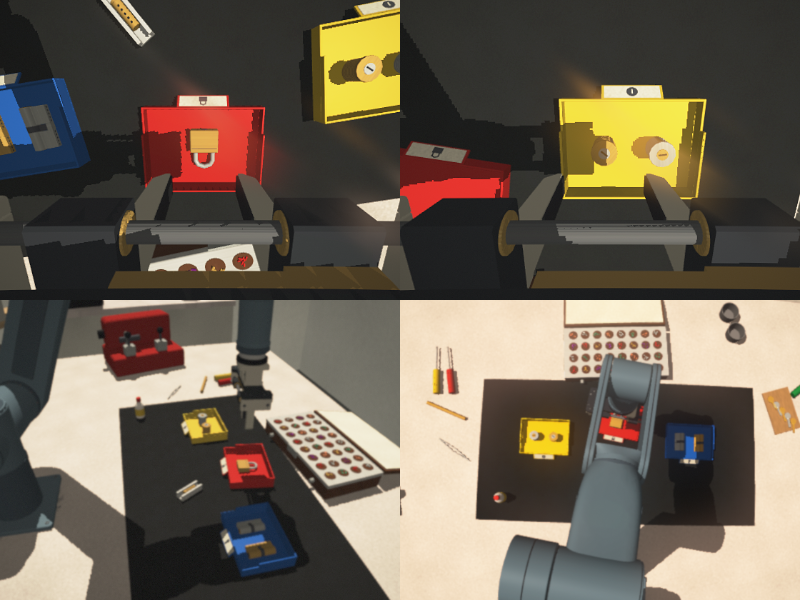

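The final composite shows the padlock flat in red at (204,147), both mortises upright in yellow at (605,150) and (662,153), and both euros in blue at (250,525) and (260,548). The holder and bottle are in place.

```bash
python3 -c "
from rig import job_done
print(job_done())"
```

```text
the job is handed in; nothing more can be done
None
```

The job is handed in after about 44 s: both euro cylinders lie flat in the blue bin, both mortise cylinders stand face up in the yellow bin, the padlock lies flat in the red bin, and the plug holder and oil bottle were not moved.

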